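# Check the classroom balance, then peel off a tray and hold it ready over the empty pan

### The arm

A 6-joint arm with a two-finger parallel gripper is mounted at the origin on the work surface. World frame = base frame: x ahead of the robot, y to its left, z up, the work surface at z = 0. Lengths are in m, angles in rad, forces in N, time in s.
With the tool pointing down it reaches from about 0.3 to 0.95 m from the base axis. Payload 3.1 kg.
Tool frame: the origin (TCP) lies midway between the tips of the shut fingers; the grasp point (between the pads) lies 19 mm behind it; x points along the fingers, y is the direction in which the jaws open and shut, and the axes are right-handed (so a half turn about x gives the same grasp; the last joint's range is limited). The gripper opens to 85 mm and grips with 20 to 120 N. Pads are 22 mm wide; open, the fingers measure 114 mm over their backs; the gripper's body (76 mm by 85 mm) begins 54 mm behind the grasp point. The pads swing forward as they close: fully open they stand 13 mm farther back than shut.
Start: joints at [1.072, 0.308, 1.634, -0, 1.2, -0.07], TCP at [0.26, 0.568, 0.231] pointing down, gripper open.
Joint ranges: [-3.06, 3.06], [-0.79, 1.96], [0.05, 2.63], [-1.19, 4.34], [0.05, 2.64], [-2.94, 2.94]. Speed limits (rad/s): [2.79, 2.79, 3.14, 3.14, 3.14, 3.14].

### API

Orientations are given as a 3x3 rotation matrix whose columns are the frame's x, y, z axes.
In Python, from bench import arm gives the robot as it stands. The module is installed in compiled form; this text tells all that it offers.
- The arm moves only by the shell command python3 -m inch 'ROWS' [FORCE]. ROWS is JSON, a list of rows, each an object of numbers: "x", "y", "z": the shift along the tool's x, y, z normalised to -1 to 1, where 1 is 0.03 m; "ax", "ay", "az": the turn, a rotation vector about the tool's x, y, z normalised to -1 to 1, where 1 is 0.1 rad; "grip": the gripper's target within -1 to 1 (shut at 1, half-way at 0, fully open at -1). A call has 1 to 8 rows; each row shifts and turns the commanded pose from where the row before left it, along the tool's axes as they then stand; what a row does not reach is not made up. A row lasts 1/12 s, in which the tool goes at most 41.7 mm and 7.16 degrees, less where a joint would pass 70% of its speed; a pose out of reach is approached as far as the arm can. A call with a number of a shift or a turn outside -1 to 1 is refused whole. A call with a gripper value outside its range is refused whole. The fingers move at their own pace and stop on an object; FORCE is the grip in N (left out, the last holds). Time passes only in rows, so rows that do not move let the fingers close. It gives the time, the measured TCP pose, the force and the opening at its end, in the units of the state.
- arm.get_obs(): the state, without advancing time (a new reading comes with each control period).
- arm.camera(name): name is "side" or "top"; returns the picture (480x640x3 uint8, red, green, blue); there is no depth.
- arm.camera_model(name): a dict with "camera_matrix" (3x3 intrinsics, pixels), "rvec" (rotation vector, rad) and "tvec" (3), from world to camera coordinates, as OpenCV has them. Camera axes: x right, y down, z forward; pixel columns grow to the right and rows downward; lengths in m; the calibration is good to about 2 mm. A picture is of the moment at which its call begins. camera_model takes no time and is no camera call.
- arm.sign_off(): hands the job in, once; it reports no verdict.
Trained networks look in the newest picture that a camera, given by its name, has taken for a name from the list of things; names that differ only in an ending like _2 or _b are one class to them, and where a whole thing is asked for, a point or a joint stands for the part that bears it (a point fixed in the world has none). Each returns a list of dicts, best first, with "score" (0 to 1); they miss things now and then, are a little off and sometimes report something else, mostly with a low value. They report only what shows in the picture. A call takes as long as a camera call. They do not tell look-alikes from the thing itself.
- arm.trace(camera, label): "region" (480x640 bool, what is visible of it) and "bbox" ([centre column, centre row, width, height] in pixels, round what is visible of it).
- arm.landmark_of(camera, label): "centre" ([column, row] in pixels: a listed point, or the origin of a listed thing).
The state is a dict: "time_s": time; "joint_pos": joint angles; "joint_velocities": joint speeds; "tau": joint torques, N m; "position": TCP position; "orientation": TCP orientation; "contact_force": force on the tool from outside, world axes, zero at the start; "ft_torque": the same for the moment, N m; "gripper_width": opening from 0.0 (shut) to 1.0 (fully open).
Only numpy, scipy, OpenCV 4.12 (cv2) and the standard library are available. Lean on these libraries where they do the work, as an engineer would, in place of code of your own. Each camera call takes 0.05 s, during which the arm holds its last target.

### The job

Get the classroom balance ready for the next weighing: swing the red arrest lever right over so that the beam is free and dips under the wooden sample, let it settle there for about a second, then swing the lever fully back so that the beam is arrested level again. Then take the top tray by its red tab and peel it off the stack it clings to by lifting that corner first while the opposite corner is still down, so that the lower trays stay where they are on the table. Finish while holding the tray level in the gripper, centred a few centimetres above the balance's empty pan and touching nothing else; leave the sample on its pan and the other things on the table alone.

Things in the scene. Friction and masses are not known exactly. Their poses are not given: they have to be found in the camera images.
- lever (a joint): Arrest lever of the balance, radians: 0 = arrested, leaning 0.5 rad from upright towards the loaded pan (the balance's own -y); 1.0 = released, leaning 0.5 rad towards the empty pan (+y); end stops at both. Friction at the grip about 1 N; it stays where it is left. Swings about an axis along the balance's x.
- beam (a joint): Beam angle, radians: 0 = level, positive = the loaded pan dips, up to 0.09. Held at 0 while the lever is at 0; dips by itself to about 0.09 within about a second when the lever is at 1.
- lever_grip (a point): Centre of the lever's red grip: a round bar 20 mm in diameter, 32 mm long, its length along the balance's x. It stands 85 mm from lever_hinge, about 120 mm above the table at either end of the swing and 130 mm when upright. 17 mm clear to the balance's base. Can be pinched from above across the balance's y and carried round its arc.
- lever_hinge (a point): Pivot of the arrest lever, on the robot's side of the balance, 88 mm from the balance's middle along its -x, 45 mm above the table.
- balance: Blue two-pan balance, fixed to the table, 110 x 260 mm base, housing 50 mm high, brass beam at 87 mm. Origin under its centre; x away from the robot, y along the beam towards the empty pan, z up.
- pan_empty (a point): Centre of the floor of the empty pan (steel, round, 112 mm in diameter, rim 4 mm high), 130 mm from the middle of the balance along its +y, 105 mm above the table when the beam is level.
- pan_loaded (a point): Centre of the floor of the other pan, 130 mm along the balance's -y; the sample lies on it.
- sample: Wooden sample block 60 x 30 x 22 mm, 50 g, lying loose on the loaded pan. Origin under its centre.
- tray: Top aluminium tray: 150 (x) x 110 (y) mm over its rim, 20 mm deep, sloping sides, about 80 g. Origin at the centre of its underside (40 mm above the table while nested); x along the long side, z up. Its floor, 112 x 72 mm, is flat; turned about the floor's far corner (+56, +36, 0), it lifts freely at the tab. The red tab stands on the rim of its corner at (-x, -y), which faces the robot.
- tray_tab (a point): Grip point of the red tab, at (-64, -45.5, +50) mm in the tray's frame. The tab is an upright plate 12 mm thick, 28 mm long, rising from 23 to 68 mm above the tray's underside (to 108 mm above the table while nested). Its length lies along the tray's diagonal, 0.621 rad from the tray's x towards its y; the fingers close across it. The tongue tops lie 64 mm above the table.
- tray_corner_tab (a point): Corner of the top tray's rim with the tab, at (-70, -50, +20) mm in the tray's frame.
- tray_corner_far (a point): Corner of the top tray's rim at (+70, +50, +20) mm in its frame: opposite the tab.
- stack_corner_far (a point): Fixed point of the lower stack where tray_corner_far sits while nested.
- stack: The lower trays, one loose piece of 0.50 kg, same outline; origin under its centre. Four orange spring tongues, 34 mm either side of the middle along both long sides, hook 3 mm over the top tray's rim; each takes 1 to 2 N and snaps off after the rim rises about 6 mm. Lifted level, the trays come up together: turn the top one about its far corner by 0.35 rad, then lift while drawing it 25 mm towards the tab, off the last tongue.
- plank_light: Light wooden block 35 x 90 x 20 mm lying on the table, not to be disturbed. Origin under its centre.
- plank_dark: Dark wooden block 30 x 100 x 18 mm lying on the table beyond the stack, not to be disturbed. Origin under its centre.
- calculator: Black pocket calculator 140 x 75 x 16 mm lying on the table, not to be disturbed. Origin under its centre.
Not all that is in view belongs to the job. What is shaped like the stack but turquoise is not meant. Leave any yellow look-alike of the tray alone.

How it is judged:
By the outcome, as a careful person would: the job done as asked, in the order asked, and still so for the second after the job is handed in, while the arm keeps its last pose, push and grip.
It also fails if it takes over 72 s, if anything falls off the work surface, if the arm or the gripper's body presses on something with over 40 N, if the wrist force passes 120 N, or if a joint passes its speed limit or range.

## Working session

There is one attempt and no reset: what is moved stays moved. The work goes in short steps, Python scripts to look and compute and a shell command to move; the robot and the scene stay as the last step left them, time stands still between calls to the robot, and variables do not carry over. Pictures are saved under pics/ and viewed, and the job is handed in when it is done.

```bash
mkdir -p pics; ls
python3 - <<'E'
from bench import arm
import cv2,numpy as np
o=arm.get_obs()
print({k:np.round(v,3).tolist() for k,v in o.items()})
for c in("side","top"):
    im=arm.camera(c); cv2.imwrite(f"pics/{c}0.png",im[:,:,::-1])
    m=arm.camera_model(c); print(c,m)
E
```

```text
pics
{'time_s': 0.0, 'joint_pos': [1.072, 0.309, 1.635, 0.0, 1.2, -0.07], 'joint_velocities': [0.0, -0.001, 0.002, 0.001, 0.0, -0.001], 'tau': [-0.001, -41.526, -27.666, 0.0, 0.01, -0.0], 'position': [0.26, 0.568, 0.23], 'orientation': [[-0.001, 0.416, 0.909], [-0.002, 0.909, -0.416], [-1.0, -0.002, -0.0]], 'contact_force': [0.149, 0.171, 0.523], 'ft_torque': [-0.023, -0.008, 0.033], 'gripper_width': 0.997}
side {'camera_matrix': array([[592.86089182,   0.        , 315.37514468],
       [  0.        , 592.86089182, 241.32757193],
       [  0.        ,   0.        ,   1.        ]]), 'rvec': array([ 2.34660087, -0.49581657,  0.21322001]), 'tvec': array([-0.46782684,  0.22515734,  1.10808532])}
top {'camera_matrix': array([[511.7958999 ,   0.        , 317.27197474],
       [  0.        , 511.7958999 , 252.01045324],
       [  0.        ,   0.        ,   1.        ]]), 'rvec': array([ 2.19658971, -2.17451823,  0.12483411]), 'tvec': array([-0.00413147,  0.54202168,  1.06143174])}
```

View pics/side0.png

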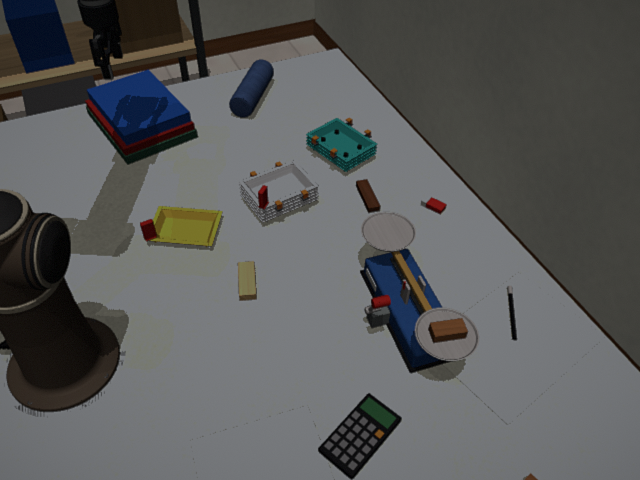

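View pics/top0.png

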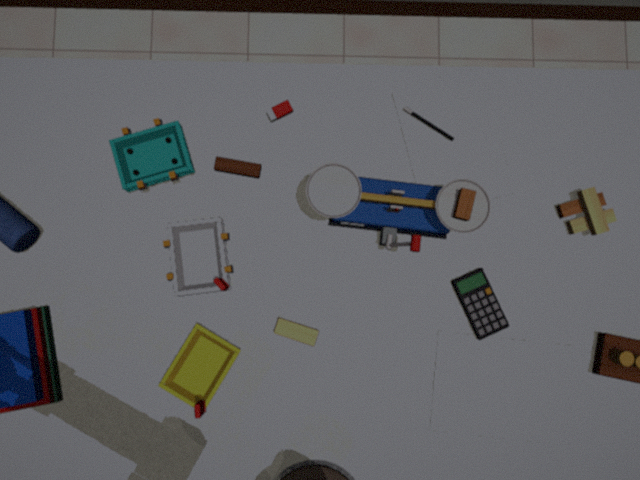

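The side view shows the arm base on the left, with the silver tray and its red tab at (263,197), the yellow look-alike at (185,225), the turquoise one at (342,143), and the balance with its red grip at (380,302). In the top view the silver tray is at (203,255) with its tab at (222,284), the yellow tray is at (200,365), the turquoise stack at (152,156), and the lever grip at (415,242).

Next I'll run the networks and triangulate.

```bash
cat > h.py <<'E'
from bench import arm
import numpy as np, cv2
M={c:arm.camera_model(c) for c in("side","top")}
def ray(c,p):
    m=M[c];R=cv2.Rodrigues(np.array(m["rvec"]))[0];t=np.array(m["tvec"]).ravel()
    d=np.linalg.inv(m["camera_matrix"])@np.array([p[0],p[1],1.]);return -R.T@t,R.T@d
def atz(c,p,z):
    o,d=ray(c,p);return o+d*(z-o[2])/d[2]
def proj(c,P):
    m=M[c];return cv2.projectPoints(np.array(P,float).reshape(-1,3),m["rvec"],m["tvec"],m["camera_matrix"],None)[0].reshape(-1,2)
def tri(ps,pt):
    A=np.zeros((3,3));b=np.zeros(3)
    for c,p in(("side",ps),("top",pt)):
        o,d=ray(c,p);d=d/np.linalg.norm(d);Q=np.eye(3)-np.outer(d,d);A+=Q;b+=Q@o
    return np.linalg.solve(A,b)
E
python3 - <<'E'
from h import *
for c in("side","top"):arm.camera(c)
zs=dict(lever_grip=.12,lever_hinge=.045,balance=0,pan_empty=.105,pan_loaded=.105,sample=.105,tray=.04,tray_tab=.09,tray_corner_tab=.06,tray_corner_far=.06,stack=0,plank_light=0,plank_dark=0,calculator=0)
for n,z in zs.items():
    for c in("side","top"):
        for r in arm.landmark_of(c,n)[:3]:
            print(n,c,round(r["score"],2),np.round(r["centre"],1),np.round(atz(c,r["centre"],z),4))
E
```

```text
lever_grip side 0.66 [381.8 301.4] [ 0.5569 -0.1891  0.12  ]
lever_grip top 0.69 [415.7 244.7] [ 0.5497 -0.188   0.12  ]
lever_grip top 0.43 [295.8 333.3] [0.3773 0.043  0.12  ]
lever_hinge side 0.96 [369.3 306.3] [ 0.5629 -0.1422  0.045 ]
lever_hinge top 0.92 [386.2 244.8] [ 0.5569 -0.1423  0.045 ]
balance side 0.87 [406.  309.6] [ 0.6463 -0.1508  0.    ]
balance side 0.27 [295.4 164. ] [0.6194 0.3625 0.    ]
balance top 0.72 [390.1 207.3] [ 0.6447 -0.1583  0.    ]
pan_empty side 0.84 [392.4 230.9] [ 0.6696 -0.0298  0.105 ]
pan_empty top 0.61 [334.6 187.4] [ 0.6641 -0.0302  0.105 ]
pan_loaded side 0.69 [443.8 334.4] [ 0.6285 -0.2866  0.105 ]
pan_loaded top 0.6 [459.3 203.8] [ 0.6344 -0.2794  0.105 ]
sample side 0.57 [447.7 335.9] [ 0.633 -0.292  0.105]
sample top 0.76 [463.5 203. ] [ 0.6362 -0.2878  0.105 ]
tray side 0.64 [182.4 229.5] [0.2883 0.2091 0.04  ]
tray side 0.59 [277.3 190.4] [0.5249 0.2454 0.04  ]
tray side 0.18 [447.1 332.8] [ 0.6705 -0.2527  0.04  ]
tray top 0.91 [197.6 257.4] [0.5266 0.2504 0.04  ]
tray top 0.83 [201.2 366.9] [0.3027 0.2364 0.04  ]
tray top 0.21 [235.
[... 755 characters left out ...]
ray_corner_far top 0.55 [169.1 226.5] [0.5879 0.3062 0.06  ]
stack side 0.84 [281.  202.7] [0.532  0.2432 0.    ]
stack top 0.74 [156.4 159.7] [0.7434 0.3551 0.    ]
plank_light side 0.22 [446.5 335.3] [ 0.6876 -0.2367  0.    ]
plank_light top 0.59 [295.4 335. ] [0.3657 0.0459 0.    ]
plank_light top 0.54 [169.4 226.5] [0.5962 0.3216 0.    ]
plank_dark side 0.62 [366.8 200.4] [ 0.7237  0.1692 -0.    ]
plank_dark side 0.24 [449.1 334.1] [ 0.6939 -0.2364  0.    ]
plank_dark top 0.54 [197.3 254.4] [0.5362 0.2597 0.    ]
calculator side 0.61 [246.6 281.4] [0.3757 0.0476 0.    ]
calculator side 0.57 [360.8 435.4] [ 0.4403 -0.352   0.    ]
calculator top 0.9 [479.2 302.9] [ 0.4375 -0.3512  0.    ]
```

The silver stack with the four orange tongues at top (203,255) / side (278,192) is the one meant. The yellow tray at top (200,365) sits alone with no tongues, and the turquoise one at (152,156) has no tab. I'll overlay models on enlarged crops to check poses and identity.

```bash
cat > ov.py <<'E'
from h import *
def T(x,y,yaw,P):
    P=np.array(P,float);c,s=np.cos(yaw),np.sin(yaw)
    return np.c_[x+c*P[:,0]-s*P[:,1],y+s*P[:,0]+c*P[:,1],P[:,2]]
def box(a,b,z):return [[-a/2,-b/2,z],[a/2,-b/2,z],[a/2,b/2,z],[-a/2,b/2,z]]
def circ(cx,cy,r,z):
    t=np.linspace(0,2*np.pi,40);return np.c_[cx+r*np.cos(t),cy+r*np.sin(t),z+0*t]
def crop(c,im,polys,cen,w,h,k,fn):
    x0,y0=int(cen[0]-w/2),int(cen[1]-h/2)
    g=cv2.resize(im[y0:y0+h,x0:x0+w,::-1],None,fx=k,fy=k,interpolation=cv2.INTER_CUBIC)
    g=np.clip(g.astype(float)*1.3,0,255).astype(np.uint8)
    for P,col in polys:
        q=((proj(c,P)-[x0,y0]+.5)*k)
        cv2.polylines(g,[np.round(q).astype(int)],len(q)>2,col,1,cv2.LINE_AA)
        if len(q)==1: cv2.circle(g,tuple(np.round(q[0]).astype(int)),3,col,1)
    cv2.imwrite(fn,g);return g
E
cat > o1.py <<'E'
from ov import *
import sys
bal=list(map(float,sys.argv[1:4]));tr=list(map(float,sys.argv[4:7]));tag=sys.argv[7]
G=(0,255,0);Y=(0,255,255);Mg=(255,0,255)
from math import sin,cos
bp=[(T(*bal,box(.11,.26,0)),G),(T(*bal,circ(0,.13,.056,.109)),Y),(T(*bal,circ(0,-.13,.056,.109)),Y),
 (T(*bal,[[-.104,-.0407,.1196],[-.072,-.0407,.1196]]),Mg),(T(*bal,[[-.088,-.0407,.1196]]),Mg)]
d=np.array([cos(.621),sin(.621)])*.014
tb=np.array([-.064,-.0455])
tp=[(T(*tr,box(.15,.11,.06)),G),(T(*tr,box(.112,.072,.04)),Y),
 (T(*tr,[[*(tb-d),.108],[*(tb+d),.108]]),Mg),(T(*tr,[[*(tb-d),.063],[*(tb+d),.063]]),Mg),(T(*tr,[[0.07,.05,.06]]),Mg)]
out={}
for c in("side","top"):
    im=arm.camera(c)
    a=crop(c,im,bp,proj(c,T(*bal,[[0,0,.05]]))[0],200,150,4,f"pics/b{c}{tag}.png")
    b=crop(c,im,tp,proj(c,T(*tr,[[0,0,.05]]))[0],120,120,4,f"pics/t{c}{tag}.png")
    out[c]=(a,b)
cv2.imwrite(f"pics/t{tag}.png",np.hstack([out["side"][1][:, :400],out["top"][1][:, :400]]))
E
python3 o1.py .6493 -.1565 -.137 .5285 .2437 .153 A; ls pics
```

```text
bsideA.png
btopA.png
side0.png
tA.png
top0.png
tsideA.png
ttopA.png
```

View pics/tA.png

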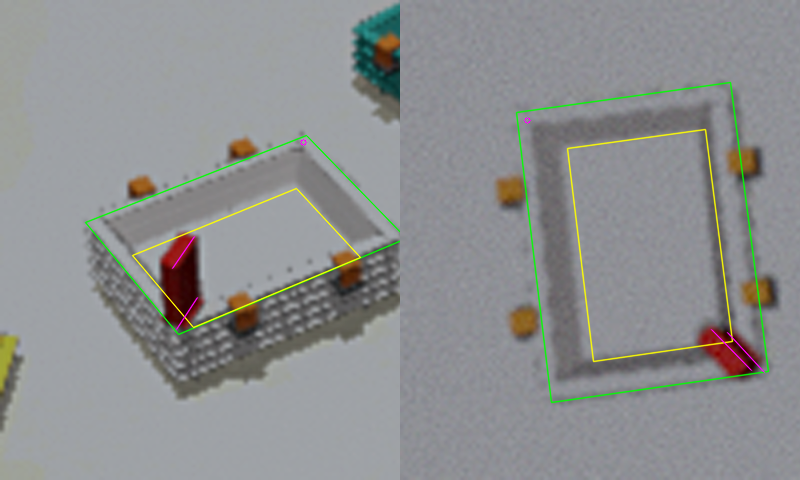

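View pics/btopA.png

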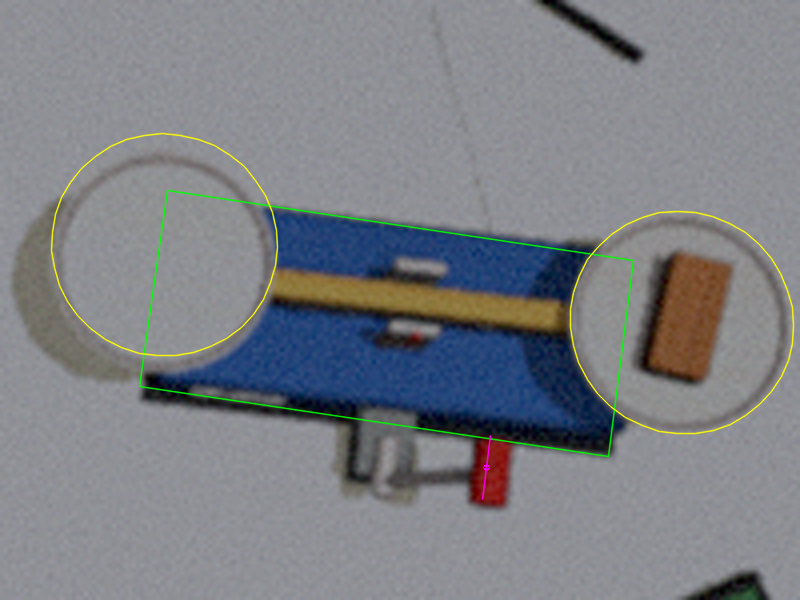

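View pics/bsideA.png

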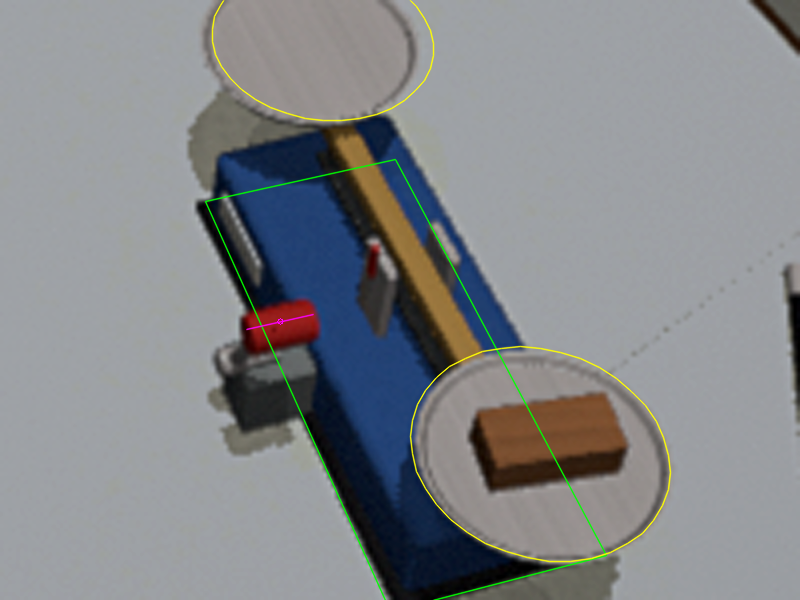

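The overlays fit to within a few mm; the tab stands beside the tongues at the silver tray's robot-facing corner, so the identity is confirmed. I'll refine the poses with a least-squares fit from picked pixels: pan circles, grip, tongues and tab.

```bash
cat > fit.py <<'E'
from ov import *
from scipy.optimize import least_squares
bal=[.6493,-.1565,-.137];tr=[.5285,.2437,.153]
def org(c,pose,w,h):
    q=proj(c,T(*pose,[[0,0,.05]]))[0];return np.array([int(q[0]-w/2),int(q[1]-h/2)])
def pk(c,p,pose,w,h):return np.array(p)/4-.5+org(c,pose,w,h)
B=lambda c,p:pk(c,p,bal,200,150)
obs=[("top",B("top",(165,264)),[0,.13,.109]),("top",B("top",(682,323)),[0,-.13,.109]),("side",B("side",(540,455)),[0,-.13,.109]),
("top",B("top",(141,400)),[-.055,.13,0]),("side",B("side",(198,203)),[-.055,.13,0]),
("top",B("top",(490,472)),[-.088,-.0407,.1216]),("side",B("side",(281,325)),[-.088,-.0407,.1196])]
def run(obs,p0):
    f=lambda p:np.concatenate([proj(c,T(*p,[P]))[0]-q for c,q,P in obs])
    r=least_squares(f,p0,loss="soft_l1");print(np.round(r.x,4));print(np.round(f(r.x).reshape(-1,2),1).tolist());return r.x
print("bal");run(obs,bal);run(obs[:3]+obs[5:],bal)
def R(c,p):return pk(c,(p[0]-(400 if c=="top" else 0),p[1]),tr,120,120)
t=.06
obs=[("top",R("top",(633.2,240.5)),[0,0,.064]),("top",R("top",(510,190)),[.034,.057,t]),("top",R("top",(523,322)),[-.034,.057,t]),("top",R("top",(743,160)),[.034,-.057,t]),("top",R("top",(758,290)),[-.034,-.057,t]),
("side",R("side",(242,148)),[.034,.057,t]),("side",R("side",(141,187)),[-.034,.057,t]),("side",R("side",(346,267)),[.034,-.057,t]),("side",R("side",(242,312)),[-.034,-.057,t]),
("top",R("top",(713,343)),[-.064,-.0455,.108]),("side",R("side",(181,249)),[-.064,-.0455,.108])]
print("tray");run(obs,tr);run(obs[1:9],tr)
E
python3 fit.py
```

```text
bal
[ 0.6459 -0.1569 -0.1129]
[[-0.3, -1.8], [0.3, -0.2], [-0.1, -0.9], [-0.0, -0.5], [-0.8, 0.8], [0.5, 0.0], [-0.9, 0.6]]
[ 0.6453 -0.1568 -0.1069]
[[-0.4, -1.1], [0.3, -0.3], [-0.1, -1.0], [0.8, 0.2], [-1.0, 0.9]]
tray
[0.5288 0.2479 0.1491]
[[-0.4, -0.2], [1.0, -0.1], [1.5, -0.1], [-1.7, -0.1], [-1.3, 0.2], [0.5, 0.9], [0.6, 1.0], [-0.3, -1.6], [-0.1, -2.1], [2.2, 1.6], [-0.2, -0.6]]
[0.5285 0.2475 0.1474]
[[1.2, 0.0], [1.7, 0.0], [-1.4, 0.0], [-1.1, 0.4], [0.5, 1.1], [0.6, 1.1], [-0.3, -1.4], [-0.2, -1.9]]
```

```bash
python3 o1.py .6456 -.1568 -.110 .5285 .2475 .149 B
python3 - <<'E'
import cv2,numpy as np
a=cv2.imread("pics/btopB.png")[100:560,:];b=cv2.imread("pics/bsideB.png")
cv2.imwrite("pics/bB.png",np.hstack([cv2.resize(cv2.imread("pics/btopB.png"),(400,300)),cv2.resize(b,(400,300))]))
E
```

```text
(no output)
```

View pics/tB.png

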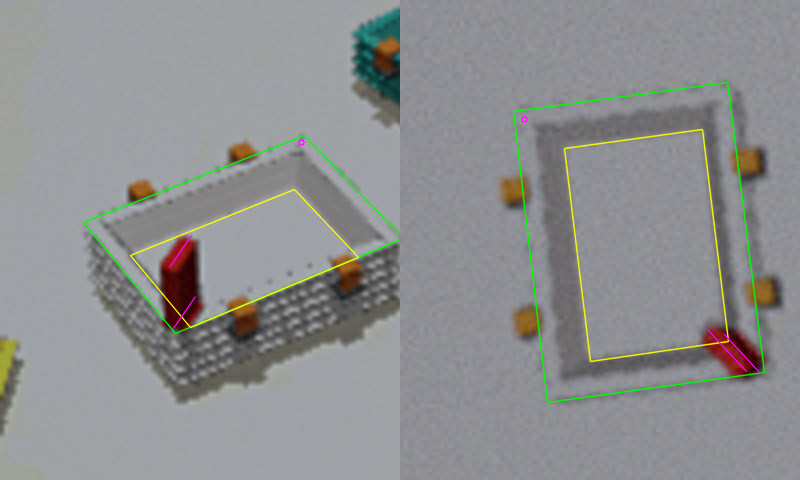

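View pics/bB.png

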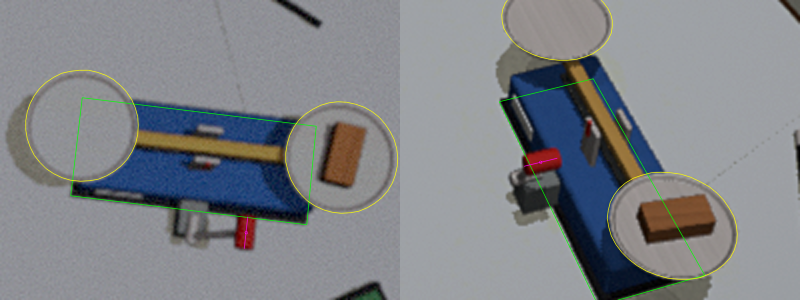

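The fits now agree to about 2 mm. The balance is at (0.6456, -0.1568) with yaw -0.110, and the tray at (0.528, 0.247) with yaw 0.149. That puts the lever grip at (0.5536, -0.1876, 0.1196). I'll rotate the jaws onto the balance's y and travel there.

```bash
python3 -m inch '[{"ax":-0.8,"grip":-1},{"ax":-0.8},{"ax":-0.8},{"ax":-0.8},{"y":-1,"z":0.52},{"y":-1,"z":0.52},{"y":-1,"z":0.52},{"y":-1,"z":0.52}]' 30
python3 -m inch '[{"y":-1,"z":0.52},{"y":-1,"z":0.52},{"y":-1,"z":0.52},{"y":-1,"z":0.52},{"y":-1,"z":0.52},{"y":-1,"z":0.52},{"y":-1,"z":0.52},{"y":-1,"z":0.52}]'
```

```text
invalid input
invalid input
```

```bash
python3 -m inch '[{"x":0,"y":0,"z":0,"ax":-0.8,"ay":0,"az":0,"grip":-1}]'
```

```text
time_s: 1.88
position: [0.2599, 0.5684, 0.2313]
orientation: [[-0.0, 0.341, 0.94], [-0.0, 0.94, -0.341], [-1.0, -0.0, 0.0]]
contact_force: [0.6, 0.0, 0.4]
gripper_width: 0.999
```

```bash
python3 -m inch '[{"x":0,"y":0,"z":0,"ax":-0.8,"ay":0,"az":0,"grip":-1},{"x":0,"y":0,"z":0,"ax":-0.8,"ay":0,"az":0,"grip":-1},{"x":0,"y":0,"z":0,"ax":-0.8,"ay":0,"az":0,"grip":-1},{"x":0,"y":-1,"z":0.52,"ax":0,"ay":0,"az":0,"grip":-1},{"x":0,"y":-1,"z":0.52,"ax":0,"ay":0,"az":0,"grip":-1},{"x":0,"y":-1,"z":0.52,"ax":0,"ay":0,"az":0,"grip":-1},{"x":0,"y":-1,"z":0.52,"ax":0,"ay":0,"az":0,"grip":-1},{"x":0,"y":-1,"z":0.52,"ax":0,"ay":0,"az":0,"grip":-1}]' 30
python3 -m inch '[{"x":0,"y":-1,"z":0.52,"ax":0,"ay":0,"az":0,"grip":-1},{"x":0,"y":-1,"z":0.52,"ax":0,"ay":0,"az":0,"grip":-1},{"x":0,"y":-1,"z":0.52,"ax":0,"ay":0,"az":0,"grip":-1},{"x":0,"y":-1,"z":0.52,"ax":0,"ay":0,"az":0,"grip":-1},{"x":0,"y":-1,"z":0.52,"ax":0,"ay":0,"az":0,"grip":-1},{"x":0,"y":-1,"z":0.52,"ax":0,"ay":0,"az":0,"grip":-1},{"x":0,"y":-1,"z":0.52,"ax":0,"ay":0,"az":0,"grip":-1},{"x":0,"y":-1,"z":0.52,"ax":0,"ay":0,"az":0,"grip":-1}]'
python3 -m inch '[{"x":0,"y":-1,"z":0.52,"ax":0,"ay":0,"az":0,"grip":-1},{"x":0,"y":-1,"z":0.52,"ax":0,"ay":0,"az":0,"grip":-1},{"x":0,"y":-1,"z":0.52,"ax":0,"ay":0,"az":0,"grip":-1},{"x":0,"y":-1,"z":0.52,"ax":0,"ay":0,"az":0,"grip":-1},{"x":0,"y":-1,"z":0.52,"ax":0,"ay":0,"az":0,"grip":-1},{"x":0,"y":-1,"z":0.52,"ax":0,"ay":0,"az":0,"grip":-1},{"x":0,"y":-1,"z":0.52,"ax":0,"ay":0,"az":0,"grip":-1},{"x":0,"y":-1,"z":0.52,"ax":0,"ay":0,"az":0,"grip":-1}]'
```

```text
time_s: 2.55
position: [0.3214, 0.4095, 0.2313]
orientation: [[0.0, 0.108, 0.994], [0.0, 0.994, -0.108], [-1.0, 0.0, 0.0]]
contact_force: [0.9, -0.3, -0.0]
gripper_width: 0.999
time_s: 3.22
position: [0.4195, 0.1572, 0.2316]
orientation: [[0.001, 0.108, 0.994], [0.0, 0.994, -0.108], [-1.0, 0.0, 0.001]]
contact_force: [-0.0, 0.2, 0.2]
gripper_width: 0.998
time_s: 3.88
position: [0.5176, -0.0952, 0.2315]
orientation: [[0.001, 0.109, 0.994], [-0.0, 0.994, -0.109], [-1.0, -0.0, 0.001]]
contact_force: [0.6, -0.6, 0.5]
gripper_width: 0.997
```

```bash
python3 -m inch '[{"x":0,"y":-1,"z":0.52,"ax":0,"ay":0,"az":0,"grip":-1},{"x":0,"y":-1,"z":0.52,"ax":0,"ay":0,"az":0,"grip":-1},{"x":0,"y":-0.93,"z":0.5,"ax":0,"ay":0,"az":0,"grip":-1},{"x":1,"y":0,"z":0,"ax":0,"ay":0,"az":0,"grip":-1},{"x":0.6,"y":0,"z":0,"ax":0,"ay":0,"az":0,"grip":-1},{"x":0,"y":0,"z":0,"ax":0,"ay":0,"az":0,"grip":-1}]' 30
cat > see.py <<'E'
from ov import *
import sys
tag=sys.argv[1];P=np.array(list(map(float,sys.argv[2:5])));k=int(sys.argv[5]) if len(sys.argv)>5 else 4
o=[]
for c in("side","top"):
    q=proj(c,P)[0]; w=400//k;h=480//k
    q=[np.clip(q[0],w/2,640-w/2),np.clip(q[1],h/2,480-h/2)]
    o.append(crop(c,arm.camera(c),[],q,w,h,k,"/tmp/x.png"))
cv2.imwrite(f"pics/{tag}.png",np.hstack(o))
E
python3 see.py L1 .5536 -.1876 .12
```

```text
time_s: 4.38
position: [0.5503, -0.1854, 0.1786]
orientation: [[-0.008, 0.11, 0.994], [0.004, 0.994, -0.11], [-1.0, 0.003, -0.009]]
contact_force: [-0.2, 0.3, -0.9]
gripper_width: 1.005
```

View pics/L1.png

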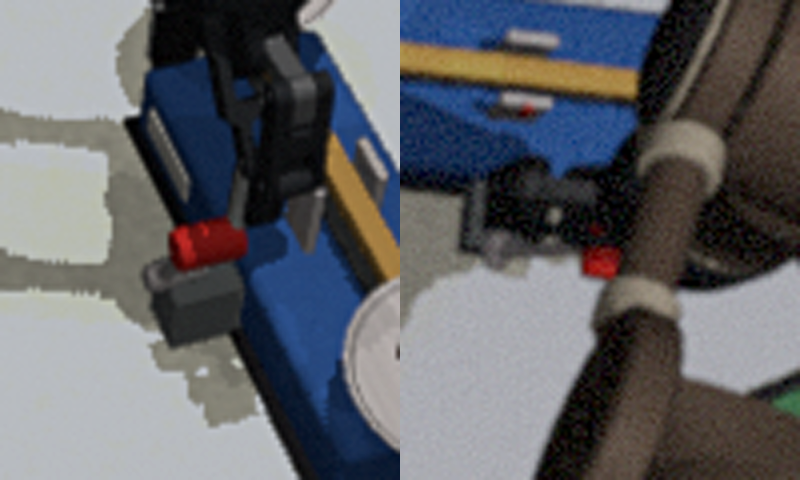

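```bash
python3 -m inch '[{"x":0.8,"y":0,"z":0,"ax":0,"ay":0,"az":0,"grip":-1},{"x":0.8,"y":0,"z":0,"ax":0,"ay":0,"az":0,"grip":-1},{"x":0,"y":0,"z":0,"ax":0,"ay":0,"az":0,"grip":-1},{"x":0,"y":0,"z":0,"ax":0,"ay":0,"az":0,"grip":-1}]'
```

```text
time_s: 4.82
position: [0.5533, -0.1853, 0.1357]
orientation: [[-0.001, 0.108, 0.994], [0.0, 0.994, -0.108], [-1.0, 0.0, -0.001]]
contact_force: [0.2, -0.4, 0.6]
gripper_width: 1.002
```

```bash
python3 -m inch '[{"x":0.5,"y":-0.08,"z":0,"ax":0,"ay":0,"az":0,"grip":-1},{"x":0.45,"y":0,"z":0,"ax":0,"ay":0,"az":0,"grip":-1},{"x":0,"y":0,"z":0,"ax":0,"ay":0,"az":0,"grip":0},{"x":0,"y":0,"z":0,"ax":0,"ay":0,"az":0,"grip":0.4},{"x":0,"y":0,"z":0,"ax":0,"ay":0,"az":0,"grip":0.4},{"x":0,"y":0,"z":0,"ax":0,"ay":0,"az":0,"grip":0.4}]' 25; python3 see.py L2 .5536 -.1876 .12
```

```text
time_s: 5.32
position: [0.5547, -0.1887, 0.1088]
orientation: [[0.003, 0.108, 0.994], [-0.001, 0.994, -0.108], [-1.0, -0.001, 0.003]]
contact_force: [-0.6, 0.8, 0.3]
gripper_width: 0.454
```

View pics/L2.png

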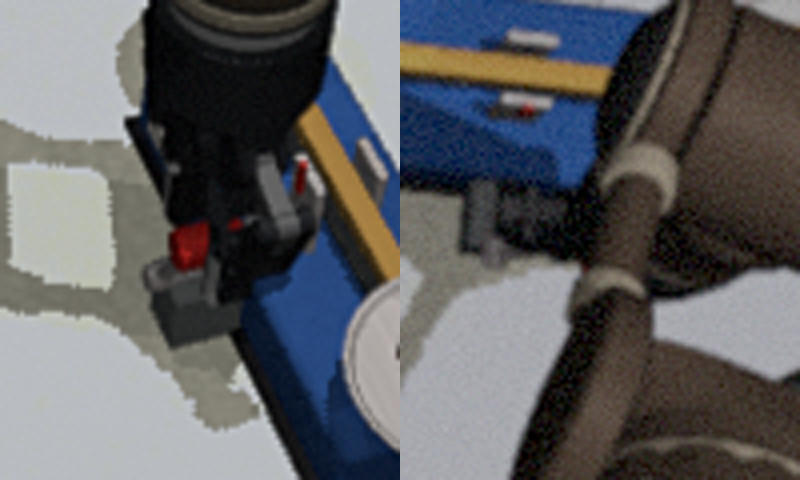

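The jaws straddle the red grip, at about (190,245) in the side crop, but sit slightly towards the balance. I'll shift 3 mm back and close.

```bash
python3 -m inch '[{"x":0,"y":0,"z":-0.12,"ax":0,"ay":0,"az":0,"grip":0.6},{"x":0,"y":0,"z":0,"ax":0,"ay":0,"az":0,"grip":1},{"x":0,"y":0,"z":0,"ax":0,"ay":0,"az":0,"grip":1},{"x":0,"y":0,"z":0,"ax":0,"ay":0,"az":0,"grip":1}]' 25; python3 see.py L3 .5536 -.1876 .12
```

```text
time_s: 5.75
position: [0.5528, -0.1886, 0.1083]
orientation: [[0.008, 0.109, 0.994], [-0.002, 0.994, -0.109], [-1.0, -0.001, 0.008]]
contact_force: [5.1, 0.8, -0.8]
gripper_width: 0.229
```

View pics/L3.png

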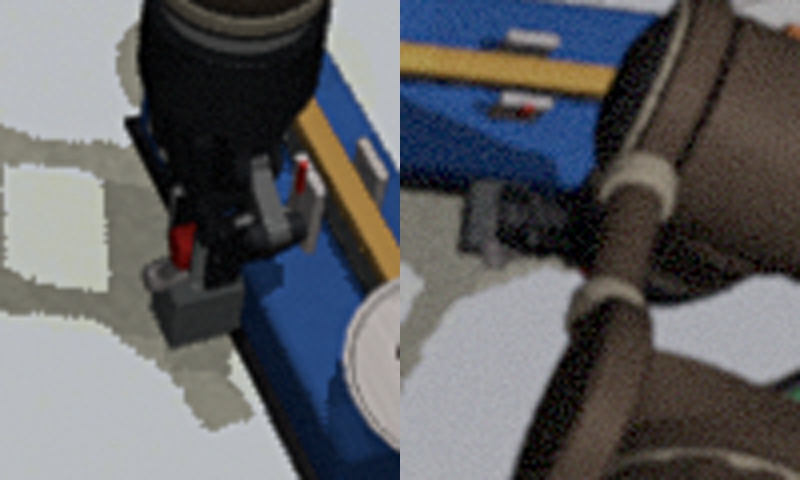

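The opening reads 0.229 (19.5 mm), so the bar is gripped. I'll swing it along the arc.

```bash
python3 -m inch '[{"x":-0.123,"y":0.255,"z":0,"ax":0,"ay":0,"az":0,"grip":1},{"x":-0.097,"y":0.266,"z":0,"ax":0,"ay":0,"az":0,"grip":1},{"x":-0.07,"y":0.274,"z":0,"ax":0,"ay":0,"az":0,"grip":1},{"x":-0.042,"y":0.28,"z":0,"ax":0,"ay":0,"az":0,"grip":1},{"x":-0.014,"y":0.283,"z":0,"ax":0,"ay":0,"az":0,"grip":1}]' 25
python3 -m inch '[{"x":0.014,"y":0.283,"z":0,"ax":0,"ay":0,"az":0,"grip":1},{"x":0.042,"y":0.28,"z":0,"ax":0,"ay":0,"az":0,"grip":1},{"x":0.07,"y":0.274,"z":0,"ax":0,"ay":0,"az":0,"grip":1},{"x":0.097,"y":0.266,"z":0,"ax":0,"ay":0,"az":0,"grip":1},{"x":0.123,"y":0.255,"z":0,"ax":0,"ay":0,"az":0,"grip":1},{"x":0,"y":0,"z":0,"ax":0,"ay":0,"az":0,"grip":1}]'
```

```text
time_s: 6.27
position: [0.5569, -0.1504, 0.1202]
orientation: [[0.007, 0.107, 0.994], [-0.007, 0.994, -0.107], [-1.0, -0.006, 0.007]]
contact_force: [0.8, -4.8, -0.7]
gripper_width: 0.225
time_s: 6.77
position: [0.5603, -0.1084, 0.1087]
orientation: [[0.003, 0.106, 0.994], [-0.005, 0.994, -0.106], [-1.0, -0.005, 0.004]]
contact_force: [0.4, -9.5, 10.2]
gripper_width: 0.224
```

```bash
python3 -m inch '[{"x":0.02,"y":0.08,"z":0,"ax":0,"ay":0,"az":0,"grip":1},{"x":0,"y":0,"z":0,"ax":0,"ay":0,"az":0,"grip":1},{"x":0,"y":0,"z":0,"ax":0,"ay":0,"az":0,"grip":1}]'; python3 see.py L4 .5626 -.1567 .12 3; python3 -c "
from bench import arm;o=arm.get_obs();print(o['contact_force'],o['position'])"
```

```text
time_s: 7.02
position: [0.5604, -0.1083, 0.1086]
orientation: [[0.003, 0.106, 0.994], [-0.008, 0.994, -0.106], [-1.0, -0.007, 0.004]]
contact_force: [-1.6, -13.3, 11.5]
gripper_width: 0.222
[ -2.07494702 -13.44774517  11.97835128] [ 0.56037299 -0.1082666   0.10857558]
```

View pics/L4.png

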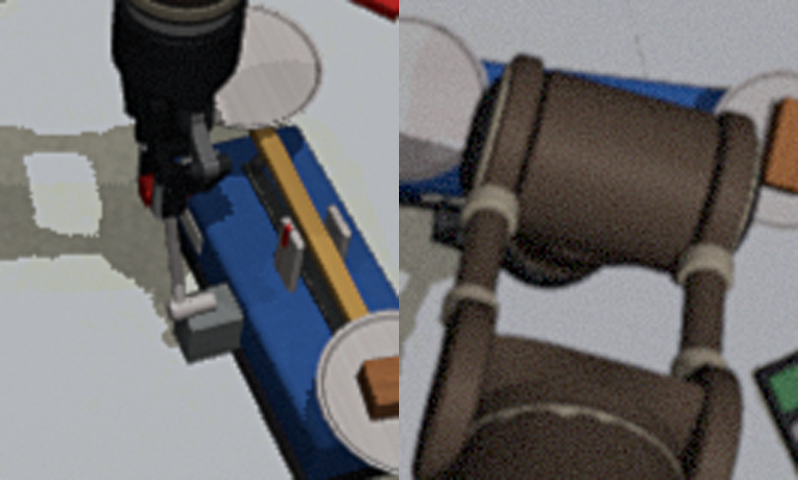

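The TCP stopped while the force rose to 13 N, and the chord was 80.7 mm of the expected 81.5, so the lever is at its stop. In the side crop the lever leans towards the empty pan. I'll let the beam settle.

```bash
python3 -m inch '[{"x":0,"y":0,"z":0,"ax":0,"ay":0,"az":0,"grip":1},{"x":0,"y":0,"z":0,"ax":0,"ay":0,"az":0,"grip":1},{"x":0,"y":0,"z":0,"ax":0,"ay":0,"az":0,"grip":1},{"x":0,"y":0,"z":0,"ax":0,"ay":0,"az":0,"grip":1},{"x":0,"y":0,"z":0,"ax":0,"ay":0,"az":0,"grip":1},{"x":0,"y":0,"z":0,"ax":0,"ay":0,"az":0,"grip":1},{"x":0,"y":0,"z":0,"ax":0,"ay":0,"az":0,"grip":1},{"x":0,"y":0,"z":0,"ax":0,"ay":0,"az":0,"grip":1}]'
python3 -m inch '[{"x":0,"y":0,"z":0,"ax":0,"ay":0,"az":0,"grip":1},{"x":0,"y":0,"z":0,"ax":0,"ay":0,"az":0,"grip":1},{"x":0,"y":0,"z":0,"ax":0,"ay":0,"az":0,"grip":1},{"x":0,"y":0,"z":0,"ax":0,"ay":0,"az":0,"grip":1},{"x":0,"y":0,"z":0,"ax":0,"ay":0,"az":0,"grip":1},{"x":0,"y":0,"z":0,"ax":0,"ay":0,"az":0,"grip":1},{"x":0,"y":0,"z":0,"ax":0,"ay":0,"az":0,"grip":1},{"x":0,"y":0,"z":0,"ax":0,"ay":0,"az":0,"grip":1}]'
python3 - <<'E'
from ov import *
im=arm.camera("side");bal=(.6456,-.1568,-.11)
a=[]
G=(0,255,0);Y=(0,255,255)
for d in (0,.0117):
    a.append(crop("side",im,[(T(*bal,circ(0,-.13,.056,.109-d)),Y),(T(*bal,circ(0,.13,.056,.109+d)),Y)],(415,280),130,160,3,"/tmp/x.png"))
cv2.imwrite("pics/L5.png",np.hstack(a))
E
```

```text
time_s: 7.78
position: [0.5604, -0.1083, 0.1086]
orientation: [[0.003, 0.107, 0.994], [-0.007, 0.994, -0.107], [-1.0, -0.007, 0.004]]
contact_force: [-1.5, -12.3, 12.9]
gripper_width: 0.222
time_s: 8.45
position: [0.5604, -0.1083, 0.1086]
orientation: [[0.003, 0.107, 0.994], [-0.008, 0.994, -0.107], [-1.0, -0.007, 0.004]]
contact_force: [-1.1, -12.8, 12.2]
gripper_width: 0.222
```

View pics/L5.png

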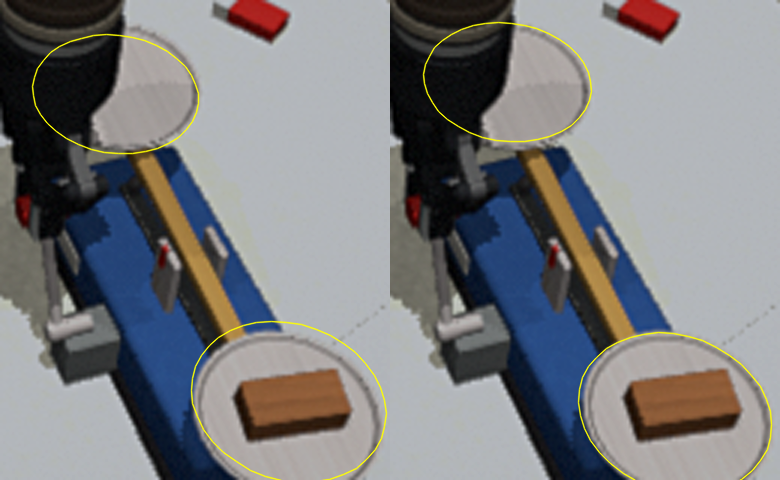

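In the side crop the loaded pan (290,400) matches the dipped outline in the right panel, so the beam is down. More than 1 s has passed, so I'll swing back.

```bash
python3 -m inch '[{"x":-0.13,"y":-0.29,"z":0,"ax":0,"ay":0,"az":0,"grip":1},{"x":-0.105,"y":-0.3,"z":0,"ax":0,"ay":0,"az":0,"grip":1},{"x":-0.07,"y":-0.274,"z":0,"ax":0,"ay":0,"az":0,"grip":1},{"x":-0.042,"y":-0.28,"z":0,"ax":0,"ay":0,"az":0,"grip":1},{"x":-0.014,"y":-0.283,"z":0,"ax":0,"ay":0,"az":0,"grip":1},{"x":0.014,"y":-0.283,"z":0,"ax":0,"ay":0,"az":0,"grip":1}]' 25
python3 -m inch '[{"x":0.042,"y":-0.28,"z":0,"ax":0,"ay":0,"az":0,"grip":1},{"x":0.07,"y":-0.274,"z":0,"ax":0,"ay":0,"az":0,"grip":1},{"x":0.097,"y":-0.266,"z":0,"ax":0,"ay":0,"az":0,"grip":1},{"x":0.123,"y":-0.255,"z":0,"ax":0,"ay":0,"az":0,"grip":1},{"x":0,"y":0,"z":0,"ax":0,"ay":0,"az":0,"grip":1},{"x":0,"y":0,"z":0,"ax":0,"ay":0,"az":0,"grip":1}]'
```

```text
time_s: 9.0
position: [0.555, -0.1519, 0.1174]
orientation: [[0.004, 0.11, 0.994], [0.007, 0.994, -0.11], [-1.0, 0.007, 0.003]]
contact_force: [5.2, 4.7, 1.6]
gripper_width: 0.221
time_s: 9.5
position: [0.5512, -0.1846, 0.1064]
orientation: [[0.003, 0.111, 0.994], [0.006, 0.994, -0.111], [-1.0, 0.006, 0.002]]
contact_force: [5.1, 2.9, 4.0]
gripper_width: 0.221
```

```bash
python3 -m inch '[{"x":0.06,"y":-0.13,"z":0,"ax":0,"ay":0,"az":0,"grip":1},{"x":0.02,"y":-0.07,"z":0,"ax":0,"ay":0,"az":0,"grip":1},{"x":0,"y":0,"z":0,"ax":0,"ay":0,"az":0,"grip":1},{"x":0,"y":0,"z":0,"ax":0,"ay":0,"az":0,"grip":1}]' 25
```

```text
time_s: 9.83
position: [0.5507, -0.1888, 0.1045]
orientation: [[0.003, 0.112, 0.994], [0.009, 0.994, -0.112], [-1.0, 0.009, 0.002]]
contact_force: [4.5, 6.5, 7.9]
gripper_width: 0.221
```

```bash
python3 -m inch '[{"x":0.02,"y":-0.1,"z":0,"ax":0,"ay":0,"az":0,"grip":1},{"x":0,"y":0,"z":0,"ax":0,"ay":0,"az":0,"grip":1},{"x":0,"y":0,"z":0,"ax":0,"ay":0,"az":0,"grip":1},{"x":0,"y":0,"z":0,"ax":0,"ay":0,"az":0,"grip":1},{"x":0,"y":0,"z":0,"ax":0,"ay":0,"az":0,"grip":1}]' 25
python3 - <<'E'
from ov import *
im=arm.camera("side");bal=(.6456,-.1568,-.11)
a=[]
G=(0,255,0);Y=(0,255,255)
for d in (0,.0117):
    a.append(crop("side",im,[(T(*bal,circ(0,-.13,.056,.109-d)),Y),(T(*bal,circ(0,.13,.056,.109+d)),Y)],(415,280),130,160,3,"/tmp/x.png"))
cv2.imwrite("pics/L6.png",np.hstack(a))
E
```

```text
time_s: 10.25
position: [0.5506, -0.1896, 0.1043]
orientation: [[0.003, 0.112, 0.994], [0.012, 0.994, -0.112], [-1.0, 0.012, 0.001]]
contact_force: [4.9, 11.9, 9.8]
gripper_width: 0.22
```

View pics/L6.png

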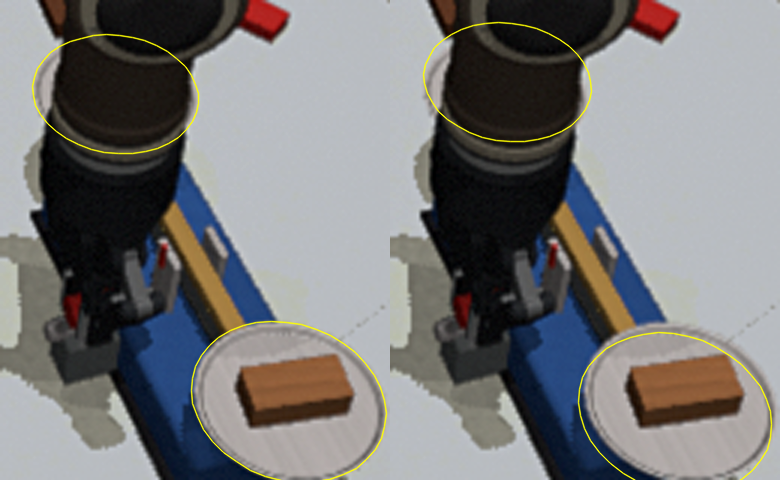

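The beam is level again: the loaded pan matches the level outline (left panel), with the lever against its stop. I'll release and rise.

```bash
python3 -m inch '[{"x":0,"y":0,"z":0,"ax":0,"ay":0,"az":0,"grip":0.2},{"x":0,"y":0,"z":0,"ax":0,"ay":0,"az":0,"grip":0},{"x":0,"y":0,"z":0,"ax":0,"ay":0,"az":0,"grip":-0.5},{"x":0,"y":0,"z":0,"ax":0,"ay":0,"az":0,"grip":-1},{"x":-0.3,"y":0,"z":0,"ax":0,"ay":0,"az":0,"grip":-1},{"x":-0.5,"y":0,"z":0,"ax":0,"ay":0,"az":0,"grip":-1},{"x":-1,"y":0,"z":0,"ax":0,"ay":0,"az":0,"grip":-1},{"x":-1,"y":0,"z":0,"ax":0,"ay":0,"az":0,"grip":-1}]' 
python3 -m inch '[{"x":-1,"y":0,"z":0,"ax":0,"ay":0,"az":0,"grip":-1},{"x":-0.6,"y":0,"z":0,"ax":0,"ay":0,"az":0,"grip":-1},{"x":0,"y":0,"z":0,"ax":0,"ay":0,"az":0,"grip":-1}]'; python3 see.py L7 .5536 -.1876 .12
```

```text
time_s: 10.97
position: [0.547, -0.1961, 0.1871]
orientation: [[-0.004, 0.109, 0.994], [0.002, 0.994, -0.109], [-1.0, 0.002, -0.005]]
contact_force: [1.6, -0.5, 0.6]
gripper_width: 0.999
time_s: 11.22
position: [0.5517, -0.1981, 0.2417]
orientation: [[0.009, 0.109, 0.994], [-0.004, 0.994, -0.109], [-1.0, -0.003, 0.01]]
contact_force: [0.6, -0.4, 0.2]
gripper_width: 1.0
```

View pics/L7.png

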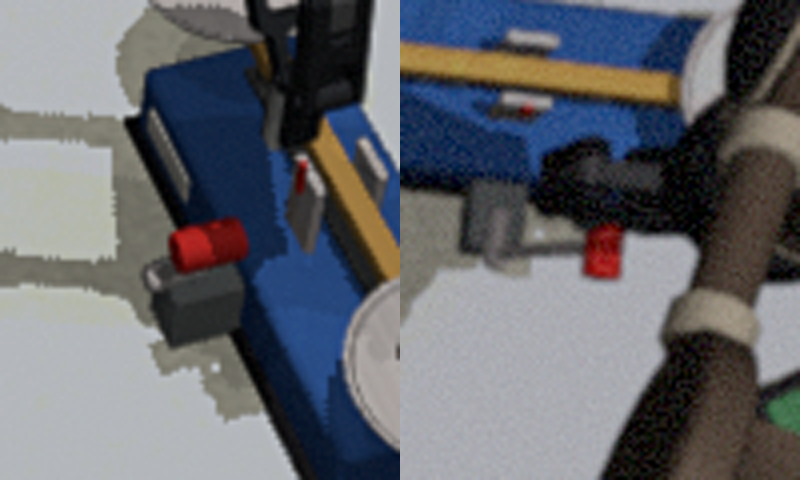

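The lever's red grip is back at (208,243) in the side crop, exactly where it was in L1, and the lever and sample are undisturbed. Now to the tab.

```bash
python3 -m inch '[{"x":0,"y":0.97,"z":-0.31,"ax":0,"ay":0,"az":0,"grip":-1},{"x":0,"y":0.97,"z":-0.31,"ax":0,"ay":0,"az":0,"grip":-1},{"x":0,"y":0.97,"z":-0.31,"ax":0,"ay":0,"az":0,"grip":-1},{"x":0,"y":0.97,"z":-0.31,"ax":0,"ay":0,"az":0,"grip":-1},{"x":0,"y":0.97,"z":-0.31,"ax":0,"ay":0,"az":0,"grip":-1},{"x":0,"y":0.97,"z":-0.31,"ax":0,"ay":0,"az":0,"grip":-1},{"x":0,"y":0.97,"z":-0.31,"ax":0,"ay":0,"az":0,"grip":-1},{"x":0,"y":0.97,"z":-0.31,"ax":0,"ay":0,"az":0,"grip":-1}]'
python3 -m inch '[{"x":0,"y":0.97,"z":-0.31,"ax":0,"ay":0,"az":0,"grip":-1},{"x":0,"y":0.97,"z":-0.31,"ax":0,"ay":0,"az":0,"grip":-1},{"x":0,"y":0.97,"z":-0.31,"ax":0,"ay":0,"az":0,"grip":-1},{"x":0,"y":0.97,"z":-0.31,"ax":0,"ay":0,"az":0,"grip":-1},{"x":0,"y":0.97,"z":-0.31,"ax":0,"ay":0,"az":0,"grip":-1},{"x":0,"y":0,"z":0,"ax":1,"ay":0,"az":0,"grip":-1},{"x":0,"y":0,"z":0,"ax":1,"ay":0,"az":0,"grip":-1},{"x":0,"y":0,"z":0,"ax":1,"ay":0,"az":0,"grip":-1}]'
python3 -m inch '[{"x":0,"y":0,"z":0,"ax":1,"ay":0,"az":0,"grip":-1},{"x":0,"y":0,"z":0,"ax":1,"ay":0,"az":0,"grip":-1},{"x":0,"y":0,"z":0,"ax":1,"ay":0,"az":0,"grip":-1},{"x":0,"y":0,"z":0,"ax":1,"ay":0,"az":0,"grip":-1},{"x":0,"y":0,"z":0,"ax":1,"ay":0,"az":0,"grip":-1},{"x":0,"y":0,"z":0,"ax":1,"ay":0,"az":0,"grip":-1},{"x":0,"y":0,"z":0,"ax":1,"ay":0,"az":0,"grip":-1},{"x":0,"y":0,"z":0,"ax":1,"ay":0,"az":0,"grip":-1}]'
python3 -m inch '[{"x":0,"y":0,"z":0,"ax":1,"ay":0,"az":0,"grip":-1},{"x":0,"y":0,"z":0,"ax":1,"ay":0,"az":0,"grip":-1},{"x":0,"y":0,"z":0,"ax":1,"ay":0,"az":0,"grip":-1},{"x":0,"y":0,"z":0,"ax":1,"ay":0,"az":0,"grip":-1},{"x":0,"y":0,"z":0,"ax":1,"ay":0,"az":0,"grip":-1},{"x":0,"y":0,"z":0,"ax":1,"ay":0,"az":0,"grip":-1},{"x":0,"y":0,"z":0,"ax":1,"ay":0,"az":0,"grip":-1},{"x":0,"y":0,"z":0,"ax":1,"ay":0,"az":0,"grip":-1}]'
python3 -m inch '[{"x":0,"y":0,"z":0,"ax":1,"ay":0,"az":0,"grip":-1},{"x":0,"y":0,"z":0,"ax":1,"ay":0,"az":0,"grip":-1},{"x":0,"y":0,"z":0,"ax":1,"ay":0,"az":0,"grip":-1},{"x":0,"y":0,"z":0,"ax":0.6,"ay":0,"az":0,"grip":-1},{"x":0,"y":0,"z":0,"ax":0,"ay":0,"az":0,"grip":-1},{"x":0,"y":0,"z":0,"ax":0,"ay":0,"az":0,"grip":-1}]'
python3 see.py T1 .4715 .191 .09; python3 -c "
from bench import arm;o=arm.get_obs();print(o['joint_pos'])"
```

```text
time_s: 11.98
position: [0.4977, 0.0442, 0.2331]
orientation: [[-0.005, 0.109, 0.994], [0.0, 0.994, -0.109], [-1.0, -0.0, -0.005]]
contact_force: [0.5, 0.1, 0.3]
gripper_width: 1.0
time_s: 12.65
position: [0.4675, 0.1929, 0.2329]
orientation: [[-0.005, 0.401, 0.916], [-0.002, 0.916, -0.401], [-1.0, -0.004, -0.004]]
contact_force: [0.1, 0.1, 0.5]
gripper_width: 0.999
time_s: 13.32
position: [0.4678, 0.1921, 0.2329]
orientation: [[-0.005, 0.937, 0.349], [-0.002, 0.349, -0.937], [-1.0, -0.005, -0.0]]
contact_force: [0.0, -0.6, -0.0]
gripper_width: 1.003
time_s: 13.98
position: [0.4678, 0.192, 0.233]
orientation: [[-0.005, 0.903, -0.429], [-0.002, -0.429, -0.903], [-1.0, -0.004, 0.004]]
contact_force: [-0.5, 0.0, -0.7]
gripper_width: 1.0
time_s: 14.48
position: [0.4683, 0.1922, 0.2337]
orientation: [[-0.004, 0.699, -0.715], [-0.001, -0.715, -0.699], [-1.0, -0.002, 0.004]]
contact_force: [0.8, -0.2, -0.3]
gripper_width: 1.001
[ 3.03489665e-01  7.74626624e-02  1.90267342e+00 -1.13867169e-05
  1.16387330e+00  1.10040922e+00]
```

View pics/T1.png

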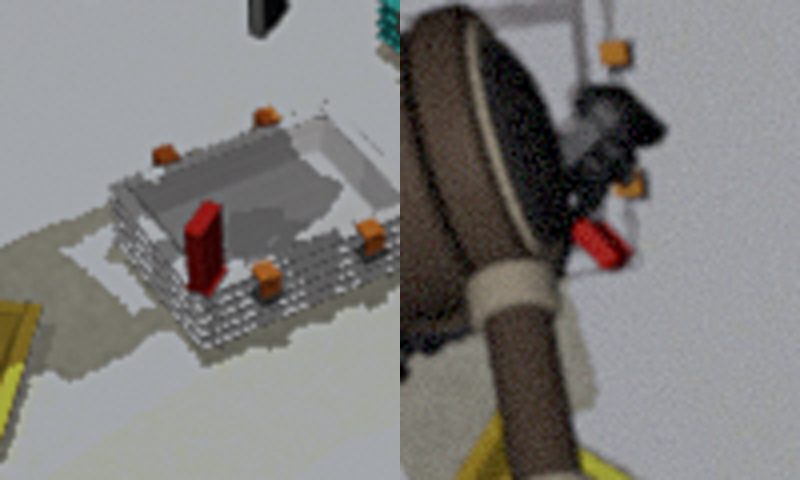

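Run:
```python
from ov import *
from scipy.optimize import least_squares
# render tab prism silhouettes centroid vs masks
im={"side":cv2.imread("pics/side0.png"),"top":cv2.imread("pics/top0.png")}
roi={"side":(250,175,280,215),"top":(208,270,236,298)}
mask={}
for c,(x0,y0,x1,y1) in roi.items():
    h=im[c].astype(int);m=(h[:,:,2]>60)&(h[:,:,2]>2*h[:,:,1])&(h[:,:,2]>2*h[:,:,0]);k=np.zeros_like(m);k[y0:y1,x0:x1]=1;m&=k.astype(bool)
    ys,xs=np.nonzero(m);mask[c]=(xs,ys);print(c,len(xs),xs.min(),xs.max(),ys.min(),ys.max(),xs.mean(),ys.mean())
def sil(c,x,y,yaw):
    P=T(x,y,yaw,[[sx*.014,sy*.006,z] for sx in(-1,1) for sy in(-1,1) for z in(.063,.108)])
    q=proj(c,P).astype(np.float32);h=cv2.convexHull(q)
    g=np.zeros((480,640),np.uint8);cv2.fillConvexPoly(g,np.round(h*16).astype(int),255,shift=4);
    ys,xs=np.nonzero(g);return np.array([(xs.min()+xs.max())/2,(ys.min()+ys.max())/2,xs.mean(),ys.mean()]),cv2.contourArea(h)
def f(p):
    r=[]
    for c in mask:
        xs,ys=mask[c];r+=list(sil(c,p[0],p[1],.77)[0][2:]-[xs.mean(),ys.mean()])
    return np.array(r)
r=least_squares(f,[.4715,.191],diff_step=.003);print(r.x,r.fun)
for c in mask:print(c,sil(c,*r.x,.77))
```

```text
side 55 258 279 186 208 263.6545454545454 193.21818181818182
top 86 214 228 278 289 219.93023255813952 283.3488372093023
[0.4737744  0.19690027] [-0.58870183  1.24272353 -0.95587358 -0.7911449 ]
side (array([263.        , 194.5       , 263.06584362, 194.46090535]), 211.2913199882023)
top (array([219.        , 282.5       , 218.97435897, 282.55769231]), 137.17106951819733)
```

Run:
```python
from ov import *
from scipy.optimize import least_squares
im={"side":cv2.imread("pics/side0.png"),"top":cv2.imread("pics/top0.png")}
roi={"side":(252,178,274,215),"top":(208,270,236,298)}
W={}
for c,(x0,y0,x1,y1) in roi.items():
    h=im[c].astype(float);s=(h[:,:,2]-h[:,:,:2].max(2))/(h[:,:,2]+5);m=(s>.45)
    k=np.zeros(m.shape,bool);k[y0:y1,x0:x1]=1;m&=k;W[c]=cv2.GaussianBlur(m.astype(np.float32),(0,0),1.)
    ys,xs=np.nonzero(m);print(c,m.sum(),xs.min(),xs.max(),ys.min(),ys.max())
def sil(c,x,y,yaw):
    P=T(x,y,yaw,[[sx*.014,sy*.006,z] for sx in(-1,1) for sy in(-1,1) for z in(.063,.108)])
    h=cv2.convexHull(proj(c,P).astype(np.float32));g=np.zeros((480*4,640*4),np.uint8)
    cv2.fillConvexPoly(g,np.round((h+.5)*4*16-8).astype(int),255,shift=4)
    return cv2.GaussianBlur(cv2.resize(g,(640,480),interpolation=cv2.INTER_AREA)/255.,(0,0),1.)
best=[]
for yaw in(.72,.77,.82):
  for x in np.arange(.464,.482,.001):
    for y in np.arange(.184,.202,.001):
      e={c:((sil(c,x,y,yaw)-W[c])**2).sum() for c in W}
      best.append((sum(e.values()),x,y,yaw,e))
best.sort(key=lambda b:b[0])
for b in best[:5]:print(b)
for c in W:
    b=min(best,key=lambda b:b[4][c]);print(c,b[1:])
```

```text
side 170 258 268 186 208
top 109 214 228 278 289
(np.float64(25.408258829954452), np.float64(0.47100000000000003), np.float64(0.192), 0.82, {'side': np.float64(14.158320226019582), 'top': np.float64(11.24993860393487)})
(np.float64(25.906444485989468), np.float64(0.47200000000000003), np.float64(0.193), 0.82, {'side': np.float64(15.970205467474635), 'top': np.float64(9.936239018514833)})
(np.float64(26.009196286932752), np.float64(0.47100000000000003), np.float64(0.193), 0.82, {'side': np.float64(16.050317125462882), 'top': np.float64(9.95887916146987)})
(np.float64(27.10089766903628), np.float64(0.47200000000000003), np.float64(0.194), 0.82, {'side': np.float64(17.801172821524045), 'top': np.float64(9.299724847512236)})
(np.float64(27.288148290985518), np.float64(0.47100000000000003), np.float64(0.191), 0.82, {'side': np.float64(12.863283185906084), 'top': np.float64(14.424865105079435)})
side (np.float64(0.47100000000000003), np.float64(0.191), 0.82, {'side': np.float64(12.863283185906084), 'top': np.float64(14.424865105079435)})
top (np.float64(0.47200000000000003), np.float64(0.194), 0.82, {'side': np.float64(17.801172821524045), 'top': np.float64(9.299724847512236)})
```

Tab at (0.4715, 0.192). I'll descend in two steps.

```bash
python3 -m inch '[{"x":0.9,"y":0.07,"z":-0.07,"ax":0,"ay":0,"az":0,"grip":-1},{"x":0.9,"y":0,"z":0,"ax":0,"ay":0,"az":0,"grip":-1},{"x":0.9,"y":0,"z":0,"ax":0,"ay":0,"az":0,"grip":-1},{"x":0.6,"y":0,"z":0,"ax":0,"ay":0,"az":0,"grip":-1},{"x":0,"y":0,"z":0,"ax":0,"ay":0,"az":0,"grip":-1},{"x":0,"y":0,"z":0,"ax":0,"ay":0,"az":0,"grip":-1}]'
python3 see.py T2 .4715 .191 .09 5
```

```text
time_s: 15.08
position: [0.4715, 0.1923, 0.1355]
orientation: [[-0.003, 0.699, -0.716], [-0.001, -0.716, -0.699], [-1.0, -0.002, 0.003]]
contact_force: [0.8, -0.0, -0.1]
gripper_width: 1.001
```

View pics/T2.png

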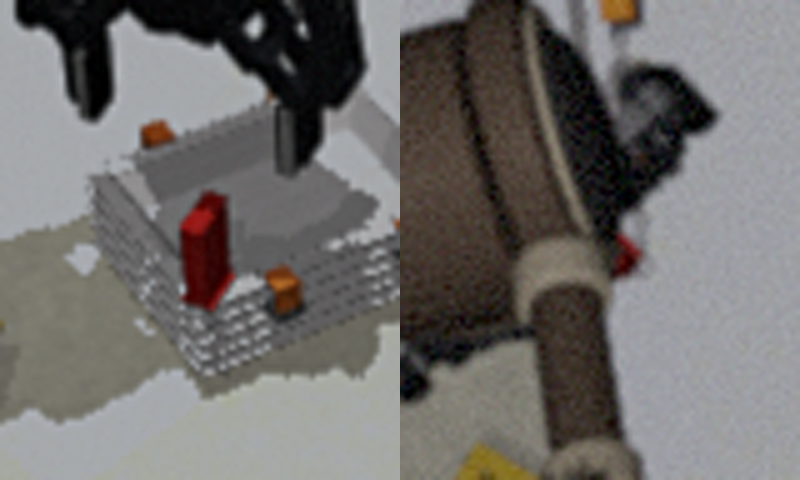

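The fingers (tips at (92,118) and (290,170) in the side crop) are either side of the tab (205,245). I'll descend and close gently in stages.

```bash
python3 -m inch '[{"x":0.7,"y":0,"z":0,"ax":0,"ay":0,"az":0,"grip":-1},{"x":0.7,"y":0,"z":0,"ax":0,"ay":0,"az":0,"grip":-1},{"x":0.55,"y":0,"z":0,"ax":0,"ay":0,"az":0,"grip":-1},{"x":0,"y":0,"z":0,"ax":0,"ay":0,"az":0,"grip":0},{"x":0,"y":0,"z":0,"ax":0,"ay":0,"az":0,"grip":0.3},{"x":0,"y":0,"z":0,"ax":0,"ay":0,"az":0,"grip":0.5},{"x":0,"y":0,"z":0,"ax":0,"ay":0,"az":0,"grip":0.5}]' 20
python3 see.py T3 .4715 .191 .09 5
```

```text
time_s: 15.77
position: [0.4744, 0.1933, 0.0801]
orientation: [[0.004, 0.698, -0.716], [0.001, -0.716, -0.698], [-1.0, 0.002, -0.004]]
contact_force: [-0.1, 0.6, -0.1]
gripper_width: 0.455
```

View pics/T3.png

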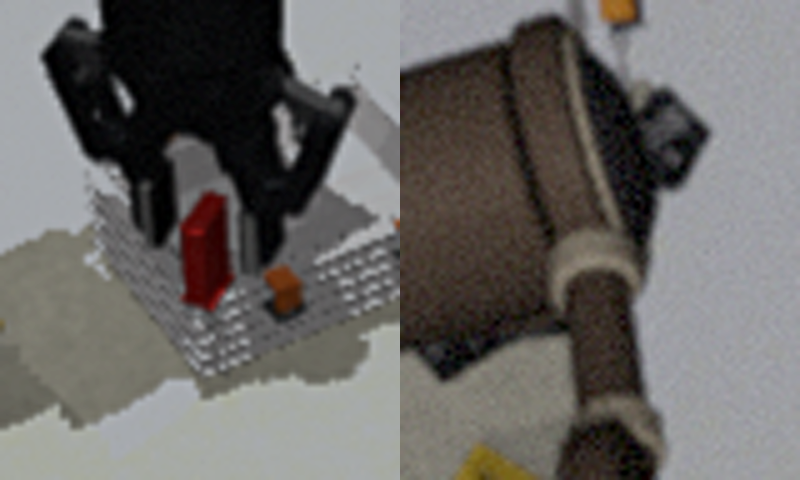

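```bash
python3 -m inch '[{"x":0.05,"y":0,"z":0,"ax":0,"ay":0,"az":0,"grip":0.6},{"x":0,"y":0,"z":0,"ax":0,"ay":0,"az":0,"grip":0.6}]' 20;  python3 -m inch '[{"x":0,"y":0,"z":0,"ax":0,"ay":0,"az":0,"grip":0.7},{"x":0,"y":0,"z":0,"ax":0,"ay":0,"az":0,"grip":0.8},{"x":0,"y":0,"z":0,"ax":0,"ay":0,"az":0,"grip":1},{"x":0,"y":0,"z":0,"ax":0,"ay":0,"az":0,"grip":1}]' 20
```

```text
time_s: 16.03
position: [0.4729, 0.1928, 0.0771]
orientation: [[0.001, 0.698, -0.716], [0.0, -0.716, -0.698], [-1.0, 0.0, -0.001]]
contact_force: [-0.3, 0.6, -0.7]
gripper_width: 0.199
time_s: 16.37
position: [0.4727, 0.1927, 0.0768]
orientation: [[0.0, 0.698, -0.716], [-0.0, -0.716, -0.698], [-1.0, 0.0, -0.0]]
contact_force: [-0.4, -0.3, 1.5]
gripper_width: 0.141
```

The opening of 0.141 (12 mm) means the tab is held, with no side load. Next I'll firm the grip and turn about the floor's far corner. That pivot is (x +36.8, z -145 mm) in the tool frame, so each 0.025 rad is a row of x -0.12, z -0.034, ay -0.25.

```bash
python3 -m inch '[{"x":0,"y":0,"z":0,"ax":0,"ay":0,"az":0,"grip":1},{"x":0,"y":0,"z":0,"ax":0,"ay":0,"az":0,"grip":1},{"x":-0.12,"y":0,"z":-0.034,"ax":0,"ay":-0.25,"az":0,"grip":1},{"x":-0.12,"y":0,"z":-0.034,"ax":0,"ay":-0.25,"az":0,"grip":1},{"x":-0.12,"y":0,"z":-0.034,"ax":0,"ay":-0.25,"az":0,"grip":1},{"x":-0.12,"y":0,"z":-0.034,"ax":0,"ay":-0.25,"az":0,"grip":1},{"x":0,"y":0,"z":0,"ax":0,"ay":0,"az":0,"grip":1},{"x":0,"y":0,"z":0,"ax":0,"ay":0,"az":0,"grip":1}]' 70
python3 see.py T4 .5 .22 .08 4
```

```text
time_s: 17.03
position: [0.476, 0.1959, 0.0903]
orientation: [[-0.071, 0.698, -0.712], [-0.07, -0.716, -0.695], [-0.995, 0.0, 0.1]]
contact_force: [0.6, -0.3, -1.7]
gripper_width: 0.129
```

View pics/T4.png

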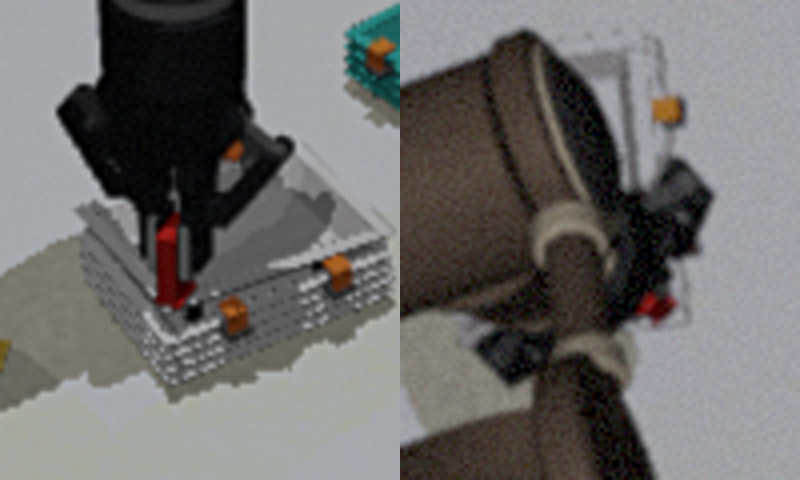

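The tray corner by the tab has risen, with a gap opening at (195,310) in the side crop. The far corner is still down, the stack hasn't moved, and forces are under 2 N. I'll continue to 0.35 rad.

```bash
python3 -m inch '[{"x":-0.12,"y":0,"z":-0.034,"ax":0,"ay":-0.25,"az":0,"grip":1},{"x":-0.12,"y":0,"z":-0.034,"ax":0,"ay":-0.25,"az":0,"grip":1},{"x":-0.12,"y":0,"z":-0.034,"ax":0,"ay":-0.25,"az":0,"grip":1},{"x":-0.12,"y":0,"z":-0.034,"ax":0,"ay":-0.25,"az":0,"grip":1},{"x":-0.12,"y":0,"z":-0.034,"ax":0,"ay":-0.25,"az":0,"grip":1},{"x":0,"y":0,"z":0,"ax":0,"ay":0,"az":0,"grip":1}]' 70
python3 -m inch '[{"x":-0.12,"y":0,"z":-0.034,"ax":0,"ay":-0.25,"az":0,"grip":1},{"x":-0.12,"y":0,"z":-0.034,"ax":0,"ay":-0.25,"az":0,"grip":1},{"x":-0.12,"y":0,"z":-0.034,"ax":0,"ay":-0.25,"az":0,"grip":1},{"x":-0.12,"y":0,"z":-0.034,"ax":0,"ay":-0.25,"az":0,"grip":1},{"x":-0.12,"y":0,"z":-0.034,"ax":0,"ay":-0.25,"az":0,"grip":1},{"x":-0.04,"y":0,"z":-0.01,"ax":0,"ay":-0.1,"az":0,"grip":1},{"x":0,"y":0,"z":0,"ax":0,"ay":0,"az":0,"grip":1},{"x":0,"y":0,"z":0,"ax":0,"ay":0,"az":0,"grip":1}]' 70
python3 see.py T5 .5 .22 .08 4
```

```text
time_s: 17.63
position: [0.4814, 0.201, 0.1079]
orientation: [[-0.161, 0.698, -0.698], [-0.157, -0.716, -0.68], [-0.974, 0.0, 0.225]]
contact_force: [-1.0, -2.6, -0.5]
gripper_width: 0.128
time_s: 18.3
position: [0.4886, 0.2083, 0.1248]
orientation: [[-0.252, 0.698, -0.67], [-0.246, -0.716, -0.653], [-0.936, -0.0, 0.352]]
contact_force: [-1.1, -1.6, 2.6]
gripper_width: 0.132
```

View pics/T5.png

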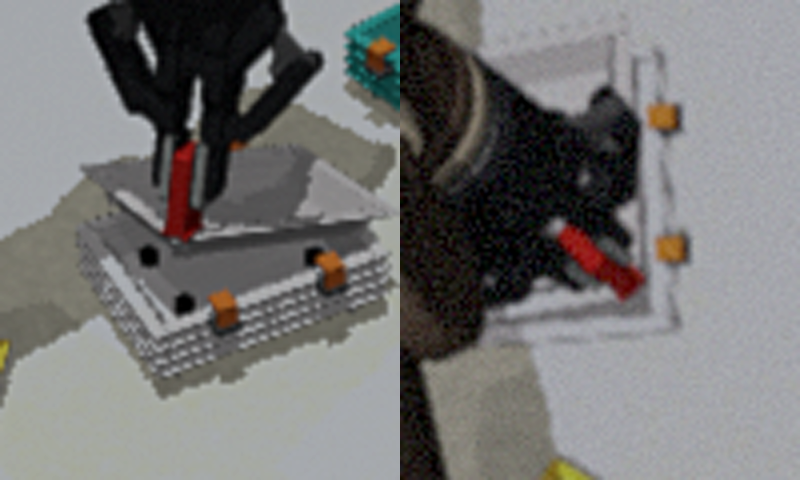

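The tilt is 0.36 rad: the tab corner is high, the far edge is still down and the stack's floor is visible. The front tongues look slightly moved compared with T4, so I'll measure the stack's shift.

```bash
cat > tong.py <<'E'
from ov import *
def tongues(im,roi):
    h=im.astype(float);x0,y0,x1,y1=roi  # RGB
    m=((h[:,:,0]>1.5*h[:,:,1])&(h[:,:,1]>1.5*h[:,:,2])&(h[:,:,0]>60)).astype(np.uint8)
    k=np.zeros_like(m);k[y0:y1,x0:x1]=1;n,l,s,c=cv2.connectedComponentsWithStats(m*k)
    return [(np.round(c[i],1).tolist(),int(s[i,4])) for i in range(1,n) if s[i,4]>8]
R={"side":(235,150,322,230),"top":(155,220,245,290)}
if __name__=="__main__":
  for c in R:
    print(c,"before",tongues(cv2.imread(f"pics/{c}0.png")[:,:,::-1],R[c]))
    im=arm.camera(c);print(c,"now",tongues(im,R[c]))
E
python3 tong.py
```

```text
side before [([278.2, 163.6], 16), ([252.6, 173.3], 17), ([304.5, 193.3], 32), ([278.5, 203.9], 33)]
side now [([302.4, 192.5], 42), ([275.6, 202.7], 37)]
top before []
top now [([225.2, 237.7], 9)]
```

Run:
```python
from h import *
for a,b in(((304.5,193.3),(302.4,192.5)),((278.5,203.9),(275.6,202.7))):print(np.round((atz("side",b,.06)-atz("side",a,.06))*1000,1))
```

```text
[-3.3  4.4  0. ]
[-4.5  6.2  0. ]
```

The stack slid about 5 mm and turned slightly, probably as the tongues snapped. It's still flat on the table, so I'll go gently from here: lift 20 mm while drawing 25 mm towards the tab.

```bash
python3 -m inch '[{"x":-0.033,"y":0,"z":0.1,"ax":0,"ay":0,"az":0,"grip":1},{"x":-0.033,"y":0,"z":0.1,"ax":0,"ay":0,"az":0,"grip":1},{"x":-0.033,"y":0,"z":0.1,"ax":0,"ay":0,"az":0,"grip":1},{"x":0,"y":0,"z":0,"ax":0,"ay":0,"az":0,"grip":1}]' 70
python3 -m inch '[{"x":-0.033,"y":0,"z":0.1,"ax":0,"ay":0,"az":0,"grip":1},{"x":-0.033,"y":0,"z":0.1,"ax":0,"ay":0,"az":0,"grip":1},{"x":-0.033,"y":0,"z":0.1,"ax":0,"ay":0,"az":0,"grip":1},{"x":-0.033,"y":0,"z":0.1,"ax":0,"ay":0,"az":0,"grip":1},{"x":0,"y":0,"z":0,"ax":0,"ay":0,"az":0,"grip":1}]' 70
python3 tong.py;python3 see.py T6 .5 .22 .08 4
```

```text
time_s: 18.83
position: [0.483, 0.2029, 0.1309]
orientation: [[-0.253, 0.698, -0.67], [-0.247, -0.716, -0.653], [-0.935, 0.0, 0.354]]
contact_force: [-1.4, -1.7, -0.1]
gripper_width: 0.128
time_s: 19.25
position: [0.4766, 0.1966, 0.1393]
orientation: [[-0.252, 0.698, -0.67], [-0.245, -0.716, -0.654], [-0.936, 0.0, 0.352]]
contact_force: [0.0, 0.7, -1.1]
gripper_width: 0.13
side before [([278.2, 163.6], 16), ([252.6, 173.3], 17), ([304.5, 193.3], 32), ([278.5, 203.9], 33)]
side now [([302.2, 192.0], 27), ([303.3, 196.7], 9), ([275.6, 202.0], 24), ([276.3, 206.7], 9)]
top before []
top now [([228.0, 270.4], 9)]
```

View pics/T6.png

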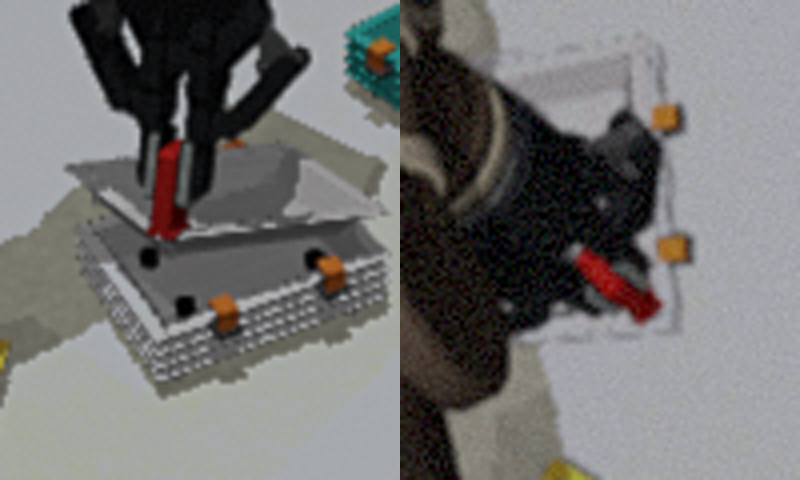

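The stack hasn't moved further, and the wrist now carries only the tray's weight (-1.1 N). I'll finish the draw, then lift straight.

```bash
python3 -m inch '[{"x":-0.06,"y":0,"z":0.11,"ax":0,"ay":0,"az":0,"grip":1},{"x":-0.06,"y":0,"z":0.11,"ax":0,"ay":0,"az":0,"grip":1},{"x":-0.06,"y":0,"z":0.11,"ax":0,"ay":0,"az":0,"grip":1},{"x":-0.15,"y":0,"z":0.06,"ax":0,"ay":0,"az":0,"grip":1},{"x":-0.25,"y":0,"z":0.1,"ax":0,"ay":0,"az":0,"grip":1},{"x":-0.31,"y":0,"z":0.117,"ax":0,"ay":0,"az":0,"grip":1},{"x":-0.31,"y":0,"z":0.117,"ax":0,"ay":0,"az":0,"grip":1}]' 70
python3 tong.py;python3 see.py T7 .5 .22 .08 4
```

```text
time_s: 20.03
position: [0.4714, 0.1914, 0.1813]
orientation: [[-0.252, 0.698, -0.67], [-0.246, -0.716, -0.653], [-0.936, 0.0, 0.352]]
contact_force: [0.1, 0.1, -1.2]
gripper_width: 0.133
side before [([278.2, 163.6], 16), ([252.6, 173.3], 17), ([304.5, 193.3], 32), ([278.5, 203.9], 33)]
side now [([302.2, 192.0], 25), ([303.3, 196.7], 9), ([275.5, 202.0], 25), ([276.3, 206.7], 9)]
top before []
top now [([228.1, 271.7], 9)]
```

View pics/T7.png

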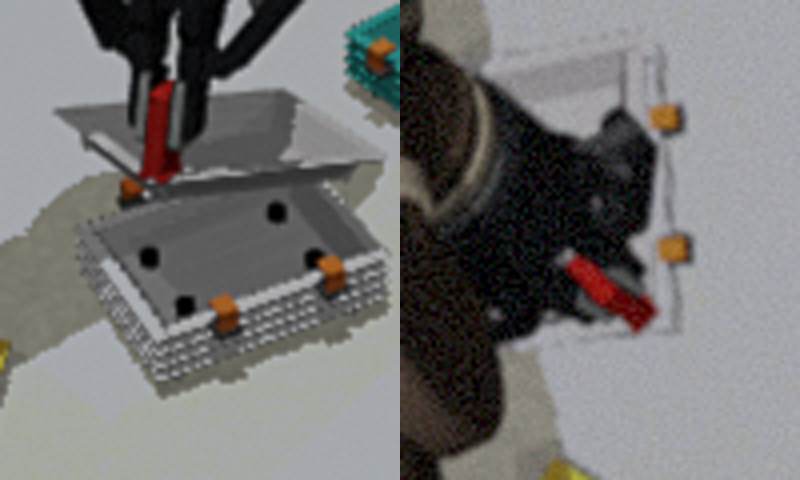

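The tray is free and the stack is lying flat, its four sockets visible. I'll lift higher and level.

```bash
python3 -m inch '[{"x":-0.6,"y":0,"z":0.22,"ax":0,"ay":0,"az":0,"grip":1},{"x":-0.6,"y":0,"z":0.22,"ax":0,"ay":0,"az":0,"grip":1},{"x":-0.6,"y":0,"z":0.22,"ax":0,"ay":0.5,"az":0,"grip":1},{"x":-0.3,"y":0,"z":0.1,"ax":0,"ay":0.6,"az":0,"grip":1},{"x":0,"y":0,"z":0,"ax":0,"ay":0.7,"az":0,"grip":1},{"x":0,"y":0,"z":0,"ax":0,"ay":0.7,"az":0,"grip":1},{"x":0,"y":0,"z":0,"ax":0,"ay":0.7,"az":0,"grip":1},{"x":0,"y":0,"z":0,"ax":0,"ay":0.4,"az":0,"grip":1}]' 70
python3 -m inch '[{"x":0,"y":0,"z":0,"ax":0,"ay":0,"az":0,"grip":1},{"x":0,"y":0,"z":0,"ax":0,"ay":0,"az":0,"grip":1}]'
python3 see.py T8 .5 .22 .15 3
```

```text
time_s: 20.9
position: [0.4704, 0.191, 0.2468]
orientation: [[0.001, 0.698, -0.716], [0.001, -0.716, -0.698], [-1.0, -0.0, -0.002]]
contact_force: [-0.5, -0.6, -0.3]
gripper_width: 0.124
time_s: 21.07
position: [0.4708, 0.1911, 0.2468]
orientation: [[-0.001, 0.698, -0.716], [-0.001, -0.716, -0.698], [-1.0, -0.0, 0.001]]
contact_force: [-0.2, 0.8, -1.2]
gripper_width: 0.13
```

View pics/T8.png

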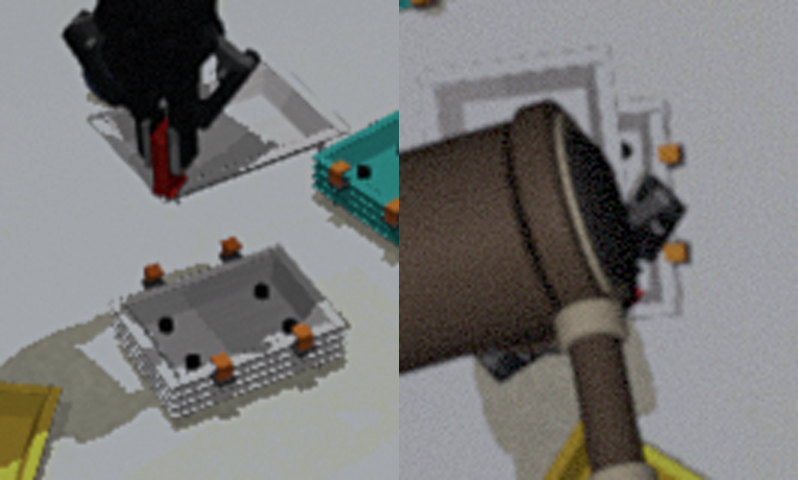

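```bash
cat > hold.py <<'E'
from ov import *
import sys
# predicted tray from tool pose (rigid grip as at nesting)
o=arm.get_obs();p=np.array(o["position"]);Rt=np.array(o["orientation"])
R0=np.array([[0,.698,-.716],[0,-.716,-.698],[-1,0,0]]);p0=np.array([.4727,.1927,.0768])
yaw=.149;c,s=np.cos(yaw),np.sin(yaw);Rtr0=np.array([[c,-s,0],[s,c,0],[0,0,1.]])
tab0=np.array([.4725,.1927,.09]);cen0=tab0-Rtr0@np.array([-.064,-.0455,.05])
Rel=R0.T@Rtr0;rel=R0.T@(cen0-p0)
Rtr=Rt@Rel;cen=p+Rt@rel
print("tray centre",np.round(cen,4),"yaw",np.arctan2(Rtr[1,0],Rtr[0,0]),"z",np.round(Rtr[:,2],3))
def X(P):return (Rtr@np.array(P,float).T).T+cen
polys=[(X(box(.15,.11,.02)),(0,255,0)),(X(box(.112,.072,0)),(0,255,255))]
k=int(sys.argv[2]) if len(sys.argv)>2 else 4
out=[]
for cam in("side","top"):
    im=arm.camera(cam);q=proj(cam,cen)[0];w,h=400//k,480//k
    q=[np.clip(q[0],w/2,640-w/2),np.clip(q[1],h/2,480-h/2)]
    out.append(crop(cam,im,polys,q,w,h,k,"/tmp/x.png"))
cv2.imwrite(f"pics/{sys.argv[1]}.png",np.hstack(out))
E
python3 hold.py H1; sed -i 's/"side":(235,150/"side":(235,140/' tong.py; python3 tong.py
```

```text
tray centre [0.5279 0.2462 0.21  ] yaw 0.14927610877737182 z [0.001 0.001 1.   ]
side before [([278.2, 163.6], 16), ([252.6, 173.3], 17), ([304.5, 193.3], 32), ([278.5, 203.9], 33)]
side now [([278.6, 163.3], 17), ([252.8, 172.2], 15), ([302.2, 192.1], 24), ([275.5, 202.1], 23), ([276.3, 206.7], 9)]
top before []
top now []
```

View pics/H1.png

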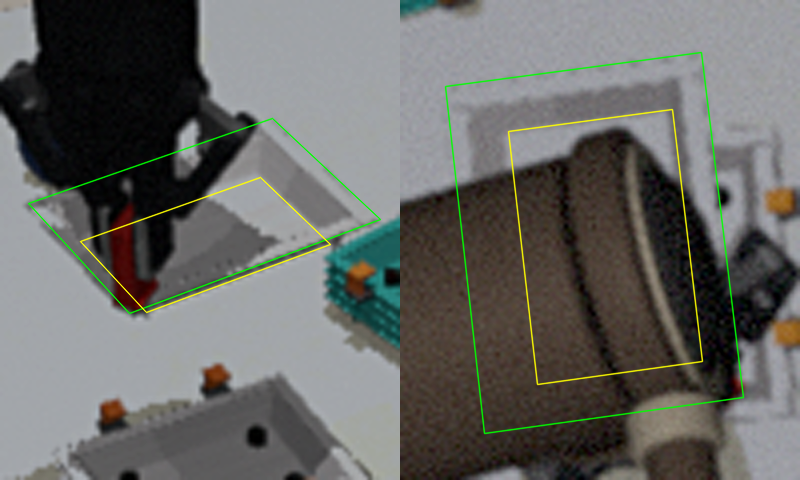

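The held tray matches the level model in both views (side rim corners at (28,203), (378,218), (130,313)). The rear tongues are within about 1 px of before, so the stack stayed put within a few mm. I'll move over to the empty pan at (0.660, -0.028).

```bash
python3 -m inch '[{"x":0,"y":0.4,"z":0.134,"ax":0,"ay":0,"az":0,"grip":1},{"x":0,"y":0.8,"z":0.268,"ax":0,"ay":0,"az":0,"grip":1},{"x":0,"y":0.8,"z":0.268,"ax":0,"ay":0,"az":0,"grip":1},{"x":0,"y":0.8,"z":0.268,"ax":0,"ay":0,"az":0,"grip":1},{"x":0,"y":0.8,"z":0.268,"ax":0,"ay":0,"az":0,"grip":1},{"x":0,"y":0.8,"z":0.268,"ax":0,"ay":0,"az":0,"grip":1},{"x":0,"y":0.8,"z":0.268,"ax":0,"ay":0,"az":0,"grip":1},{"x":0,"y":0.8,"z":0.268,"ax":0,"ay":0,"az":0,"grip":1}]' 70
python3 -m inch '[{"x":0,"y":0.8,"z":0.268,"ax":0,"ay":0,"az":0,"grip":1},{"x":0,"y":0.8,"z":0.268,"ax":0,"ay":0,"az":0,"grip":1},{"x":0,"y":0.8,"z":0.268,"ax":0,"ay":0,"az":0,"grip":1},{"x":0,"y":0.8,"z":0.268,"ax":0,"ay":0,"az":0,"grip":1},{"x":0,"y":0.4,"z":0.134,"ax":0,"ay":0,"az":0,"grip":1},{"x":0,"y":0,"z":0,"ax":0,"ay":0,"az":0,"grip":1},{"x":0,"y":0,"z":0,"ax":0,"ay":0,"az":0,"grip":1}]' 70
python3 hold.py H2 3
```

```text
time_s: 22.03
position: [0.5546, 0.0185, 0.2469]
orientation: [[-0.0, 0.698, -0.716], [-0.001, -0.716, -0.698], [-1.0, 0.0, 0.001]]
contact_force: [0.3, 0.2, -0.5]
gripper_width: 0.123
time_s: 22.62
position: [0.6031, -0.0824, 0.2466]
orientation: [[-0.001, 0.697, -0.717], [0.001, -0.717, -0.697], [-1.0, -0.002, 0.0]]
contact_force: [-0.5, 0.7, -0.7]
gripper_width: 0.127
tray centre [ 0.6595 -0.0279  0.2098] yaw 0.1476450719658059 z [ 0.001 -0.001  1.   ]
```

View pics/H2.png

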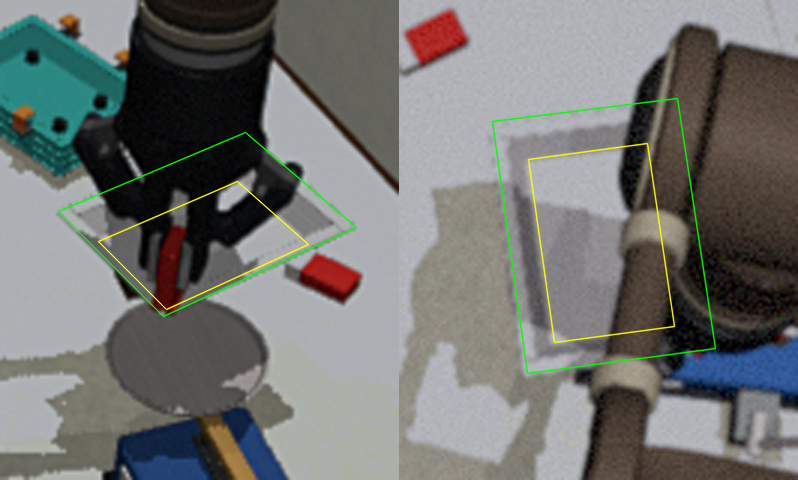

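The tray matches the prediction above the pan (side crop, pan at (187,357)). I'll lower 67 mm.

```bash
python3 -m inch '[{"x":0.3,"y":0.02,"z":-0.01,"ax":0,"ay":0,"az":0,"grip":1},{"x":0.4,"y":0,"z":0,"ax":0,"ay":0,"az":0,"grip":1},{"x":0.4,"y":0,"z":0,"ax":0,"ay":0,"az":0,"grip":1},{"x":0.4,"y":0,"z":0,"ax":0,"ay":0,"az":0,"grip":1},{"x":0.4,"y":0,"z":0,"ax":0,"ay":0,"az":0,"grip":1},{"x":0.3,"y":0,"z":0,"ax":0,"ay":0,"az":0,"grip":1},{"x":0,"y":0,"z":0,"ax":0,"ay":0,"az":0,"grip":1},{"x":0,"y":0,"z":0,"ax":0,"ay":0,"az":0,"grip":1}]' 70
python3 hold.py H3 3
python3 - <<'E'
from ov import *
cv2.imwrite("pics/side_end.png",arm.camera("side")[:,:,::-1]);cv2.imwrite("pics/top_end.png",arm.camera("top")[:,:,::-1])
E
```

```text
time_s: 23.38
position: [0.6034, -0.0821, 0.1798]
orientation: [[-0.002, 0.698, -0.716], [0.0, -0.716, -0.698], [-1.0, -0.002, 0.001]]
contact_force: [-0.1, -0.2, -1.1]
gripper_width: 0.127
tray centre [ 0.6596 -0.0276  0.1429] yaw 0.14912012049856746 z [ 0.002 -0.     1.   ]
```

View pics/H3.png

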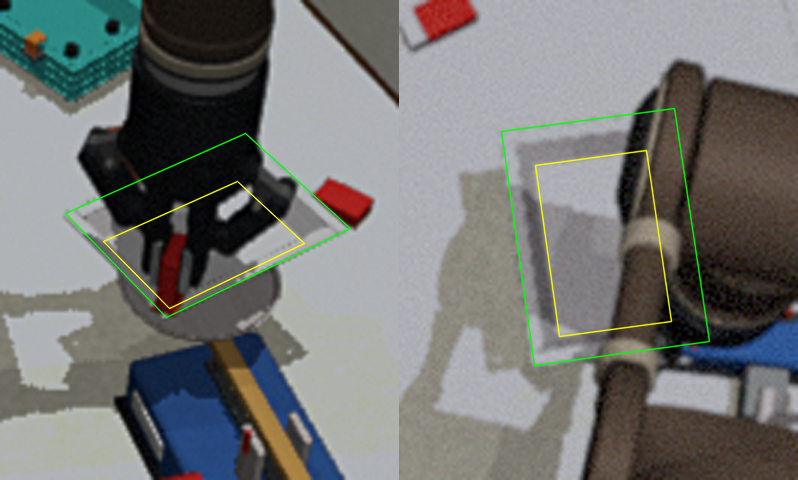

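View pics/side_end.png

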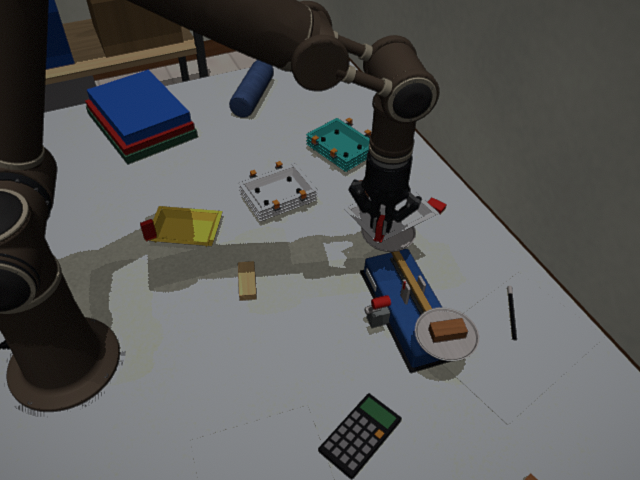

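View pics/top_end.png

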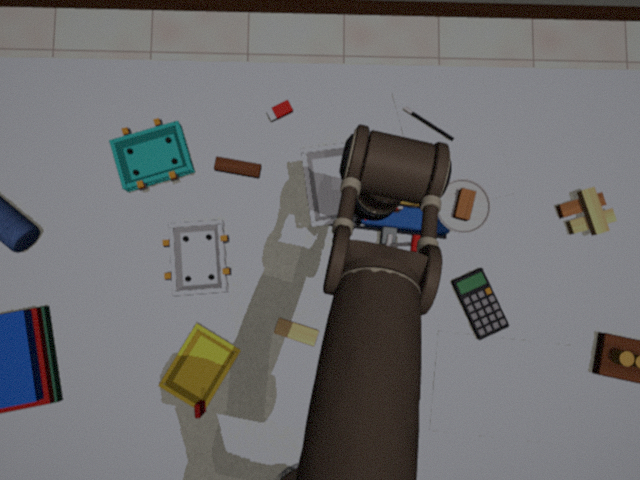

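The final pictures show:
- **Tray:** level above the empty pan (side (390,215), top (330,185)), with its underside at 0.143 m, about 34 mm above the pan's rim. The wrist carries only its weight.
- **Balance:** lever at its original place, loaded pan level, sample still on it.
- **Rest of the table:** the planks, calculator and look-alikes are unmoved.

I'll hand it in.

```bash
python3 -c "
from bench import arm
print(arm.sign_off());print(arm.get_obs()['contact_force'],arm.get_obs()['time_s'])"
```

```text
the job is handed in; nothing more can be done
None
the job is handed in; nothing more can be done
```

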